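Load inspected plungers into the round wash basket

ROBOT

A 6-joint arm with a two-finger parallel gripper is mounted at the origin on the work surface. World frame = base frame: x ahead of the robot, y to its left, z up, the work surface at z = 0. Lengths are in m, angles in degrees, forces in N, time in s.
With the tool pointing down it reaches from about 0.4 to 0.825 m from the base axis. Payload 7 kg.
Tool frame: the origin (TCP) lies at the very end of the fingers, on their centre line; the grasp point (between the pads) lies 19 mm behind it (ctrl.tcp_to_grasp is the distance from the TCP to the grasp point, in m); z points along the fingers, x is the direction in which the jaws open and shut, and the axes are right-handed (so a half turn about z gives the same grasp; the last joint's range is limited). The gripper opens to 88 mm and grips with 3 to 60 N. Pads are 19 mm wide; open, the fingers measure 130 mm over their backs; the gripper's body (78 mm by 193 mm) begins 47 mm behind the grasp point.
Start: joints at [82.168, 20.546, 0.682, 0, -70.136, -16.507], TCP at [0.278, 0.615, 0.227] pointing down, gripper open.
Joint ranges: [-176.03, 176.03], [-82.01, 121.73], [-58.28, 71.71], [-173.87, 95.51], [-174.79, -0.11], [-173.66, 173.66]. Speed limits (degrees/s): [136.94, 136.94, 172.46, 180, 180, 180].

INTERFACE

Orientations are given as [roll, pitch, yaw] about the fixed x, y, z axes, in that order (R = Rz(yaw) Ry(pitch) Rx(roll)).
In Python, from plant import sensors, vision, ticket, ctrl gives the robot as it stands. The module is installed in compiled form; this text tells all that it offers.
- The arm moves only by the tool drive_tool, never from a script. Its argument "moves" is a list of rows, each a list of 6 numbers: the shift along the tool's x, y, z in units of 0.15 m (1.0 is 0.15 m), then the turn, a rotation vector about the tool's x, y, z in units of 60 degrees (1.0 is 60 degrees). In form: [[dx, dy, dz, rx, ry, rz], ...]. A call has 1 to 8 rows; each row is the pose to reach, as a shift and turn from the pose measured when the call began, along the tool's axes at that moment; what a row does not reach only later rows make up. A row lasts 1/10 s, in which the tool goes at most 50 mm and 8.59 degrees, less where a joint would pass 70% of its speed; a pose out of reach is approached as far as the arm can. A call with a number of a shift or a turn outside -1 to 1 is refused whole. A call with a gripper value outside its range is refused whole. "fingers" is the opening, from -1 (shut) to 1 (fully open), set as the call begins (left out, the last holds). The fingers move at their own pace and stop on an object; the grip force is fixed at half the most. Time passes only in rows, so rows that repeat a pose let the fingers close. It gives the time, the measured TCP pose, the force and the opening at its end, in the units of the state.
- sensors.get_obs(): the state, without advancing time (a new reading comes with each control period).
- vision.snapshot(name): name is "scene" or "top" or "wrist"; returns a dict with "pixels" (400x640x3 uint8, red, green, blue), "fx", "fy", "cx", "cy" (pixels), "R" (3x3) and "t" (3): a world point X has camera coordinates R X + t. Camera axes: x right, y down, z forward; pixel columns grow to the right and rows downward; lengths in m; the calibration is good to about 2 mm. A picture is of the moment at which its call begins. There is no depth.
- ticket.close_job(): hands the job in, once; it reports no verdict.
The state is a dict: "clock": time; "joint_pos": joint angles; "qvel": joint speeds; "tau": joint torques, N m; "tool_pos": TCP position; "orientation": TCP orientation; "force": force on the tool from outside, world axes, zero at the start; "moment": the same for the moment, N m; "opening": finger opening in m.
Only numpy, scipy, OpenCV 4.12 (cv2) and the standard library are available. Lean on these libraries where they do the work, as an engineer would, in place of code of your own. Each camera call takes 0.05 s, during which the arm holds its last target.

TASK

Get the inspected plungers ready for washing: swing the hold-down bar clear of the basket if it is in the way, pull the sound (bare steel) plungers out of the spring clips and pack them, with the one already in the basket, standing upright on the basket's floor, one in the middle and the others round it. The red-painted reject goes into the red tray, wherever that has got to. When every sound plunger is in, swing the bar fully closed across the basket, and leave the gear, the bearing ring and the oil bottle alone.

Things in the scene. Friction and masses are not known exactly. Their poses are not given: they have to be found in the camera images.
- plunger_0 (a point): Bare ground-steel plunger (sound), upright, 98 mm tall, about 110 g: body 50 mm tall, 34 mm in diameter with a 28 mm diameter groove 18-32 mm above the foot; above it a 12 mm stem to grip, 50-98 mm above the foot. Point: its centre, 49 mm above the foot, z along the stem. At the start it stands anywhere on the wash basket's floor.
- plunger_1 (a point): Bare ground-steel plunger (sound), upright, 98 mm tall, about 110 g: body 50 mm tall, 34 mm in diameter with a 28 mm diameter groove 18-32 mm above the foot; above it a 12 mm stem to grip, 50-98 mm above the foot. Point: its centre, 49 mm above the foot, z along the stem. At the start in a clip of the strip; may be absent.
- plunger_2 (a point): Bare ground-steel plunger (sound), upright, 98 mm tall, about 110 g: body 50 mm tall, 34 mm in diameter with a 28 mm diameter groove 18-32 mm above the foot; above it a 12 mm stem to grip, 50-98 mm above the foot. Point: its centre, 49 mm above the foot, z along the stem. At the start in a clip of the strip; may be absent.
- plunger_3 (a point): Bare ground-steel plunger (sound), upright, 98 mm tall, about 110 g: body 50 mm tall, 34 mm in diameter with a 28 mm diameter groove 18-32 mm above the foot; above it a 12 mm stem to grip, 50-98 mm above the foot. Point: its centre, 49 mm above the foot, z along the stem. At the start in a clip of the strip; may be absent.
- plunger_4 (a point): Bare ground-steel plunger (sound), upright, 98 mm tall, about 110 g: body 50 mm tall, 34 mm in diameter with a 28 mm diameter groove 18-32 mm above the foot; above it a 12 mm stem to grip, 50-98 mm above the foot. Point: its centre, 49 mm above the foot, z along the stem. At the start in a clip of the strip; may be absent.
- plunger_5 (a point): Bare ground-steel plunger (sound), upright, 98 mm tall, about 110 g: body 50 mm tall, 34 mm in diameter with a 28 mm diameter groove 18-32 mm above the foot; above it a 12 mm stem to grip, 50-98 mm above the foot. Point: its centre, 49 mm above the foot, z along the stem. At the start in a clip of the strip; may be absent.
- plunger_6 (a point): Bare ground-steel plunger (sound), upright, 98 mm tall, about 110 g: body 50 mm tall, 34 mm in diameter with a 28 mm diameter groove 18-32 mm above the foot; above it a 12 mm stem to grip, 50-98 mm above the foot. Point: its centre, 49 mm above the foot, z along the stem. At the start in a clip of the strip; may be absent.
- reject (a point): A plunger of just the same shape, size and mass as the sound ones, but with its stem and shoulder painted red: a reject. Held in a clip of the strip at the start. Point: its centre, half-way up, z along the stem.
- strip_mid (a point): Middle of the clip row, on the ledge (8 mm above the bench) where the plungers stand. The strip is an aluminium angle 376 mm long along y, fixed to the bench, with seven clips 52 mm apart, some empty, any of them holding the reject. x points from the clips' open mouths to the 45 mm high back wall behind the plungers; the ledge reaches 29 mm to -x.
- clip_mid (a point): Middle clip of the strip at jaw height, axes as strip_mid. In each clip two sprung jaws, 20 to 30 mm above the ledge, close into the plunger's groove, so it cannot be lifted out: pull it level out of the mouth, along -x, 28 mm or more, against a detent of about 8 N (over the first 12 mm), then lift.
- basket_floor (a point): Middle of the floor (12 mm above the bench) of the round wire wash basket, fixed on its plate: inner diameter 114 mm, wall 3 mm, rim 40 mm above the floor. Seven plungers fit, one in the middle and six round it at about 37 mm, 3 to 4 mm apart. z up; the hold-down bar's post (16 mm thick, 113 mm tall) stands 80 mm to -x.
- bar (a joint): Yellow hold-down bar swinging level about its post: 0 = fully closed across the basket's middle, at its stop; grows anticlockwise from above to 1.7 rad (open; basket clear from 1.4). Starts anywhere from 0 to 1.6, stays where left, moves at about 1 N. 8 mm thick, 16 mm wide, with an 88 mm cross piece; its underside passes 3 mm above seated stems.
- bar_knob (a point): Black round knob standing on the free end of the hold-down bar, 18 mm in diameter, 30 mm tall; the point is its centre half-way up, 15 mm above the bar's top face and 155 mm from the pivot. Gripped from above it may turn in the fingers as the bar swings.
- bar_pivot (a point): Axis of the hold-down bar on its post, at the bar's mid-thickness.
- tray_floor (a point): Red sheet-metal reject tray, loose on the bench, 0.5 kg: 120 mm (its x) by 90 mm (its y) outside, 30 mm high, walls and floor 4 mm. Point: middle of its inner floor, 4 mm above the bench.
- gear: Dark steel gear, about 115 mm in diameter and 38 mm tall, lying on the bench; not part of the job. Origin: centre of its underside.
- race: Steel bearing ring, 96 mm in diameter, 28 mm tall, lying on the bench behind the strip; not part of the job. Origin: centre of its underside.
- oiler: Green oil bottle, 56 mm in diameter, 120 mm tall, standing on the bench; not part of the job. Origin: centre of its underside.

How it is judged:
By the outcome, as a careful person would: the job done as asked, in the order asked, and still so for the second after the job is handed in, with the robot touching nothing.
Of p1, p2, p3, p4, p5, p6 only 4 to 6 are there at a start; the rules pass over those that are not, and their reading is None.
At some moment in a run one of tray may be knocked a few centimetres aside while the robot is not near it.
Once in a run the grip may slacken for a moment while it holds something.
It also fails if it takes over 210 s, if anything falls off the work surface, if the arm or the gripper's body presses on something with over 40 N, if the wrist force passes 120 N, or if a joint passes its speed limit or range.

## Working session

There is one attempt and no reset: what is moved stays moved. The work goes in short steps, Python scripts to look and compute and a tool call to move; the robot and the scene stay as the last step left them, time stands still between calls to the robot, and variables do not carry over. Pictures are saved under pics/ and viewed, and the job is handed in when it is done.

Besides the shell and the picture viewer there is one more tool, called after "Emit:" in YAML: its name, and indented under it one key for each argument. drive_tool: Moves the arm, as the interface text tells. Shifts and turns lie within -1 to 1; 1 stands for 0.15 m of shift or 60 degrees of turn. Its arguments: {"type":"object","properties":{"moves":{"type":"array"},"fingers":{"type":"number"}},"required":["moves"]}

```bash
mkdir -p pics; cat > h.py <<'E'
import numpy as np, cv2
from scipy.spatial.transform import Rotation as Ro
from plant import sensors, vision, ticket, ctrl
def snap(n,f):
    s=vision.snapshot(n); cv2.imwrite('pics/'+f,s['pixels'][:,:,::-1]); return s
def ray(s,u,v):
    R=np.array(s['R']);t=np.array(s['t']);d=R.T@np.array([(u-s['cx'])/s['fx'],(v-s['cy'])/s['fy'],1]);return -R.T@t,d
def at_z(s,u,v,z):
    c,d=ray(s,u,v);return c+d*(z-c[2])/d[2]
def proj(s,X):
    p=np.array(s['R'])@np.array(X)+np.array(s['t']);return np.array([s['fx']*p[0]/p[2]+s['cx'],s['fy']*p[1]/p[2]+s['cy']])
E
python3 - <<'E'
from h import *
print(sensors.get_obs())
for n in['scene','top','wrist']:
    s=snap(n,n+'0.png');R=np.array(s['R']);print(n,s['fx'],s['cx'],s['cy'],R.round(3).tolist(),(-R.T@np.array(s['t'])).round(3))
E
```

```text
{'clock': 0.0, 'joint_pos': array([ 8.21682684e+01,  2.05929183e+01,  6.33056128e-01, -1.97422485e-02,
       -7.01341888e+01, -1.65090534e+01]), 'qvel': array([-0.06684463,  0.04080418,  0.08132463,  0.02704622,  0.00596337,
       -0.00898633]), 'tau': array([-5.10669415e-04, -5.82716596e+01,  2.93052578e+01,  6.99744388e+00,
        6.94673668e-03, -1.64726471e-04]), 'tool_pos': array([0.27801275, 0.61455676, 0.22560167]), 'orientation': array([-1.79991065e+02, -9.54477957e-02, -1.14347517e+02]), 'force': array([-0.24629347, -0.40031921, -0.39391231]), 'moment': array([-0.05597123, -0.02702185,  0.01301839]), 'opening': 0.08773019232320976}
scene 501.54690817787133 316.78350352863805 193.041024855158 [[-0.594, 0.804, -0.014], [0.69, 0.5, -0.523], [-0.414, -0.32, -0.852]] [1.116 0.375 1.209]
top 446.9226516601454 324.194313196623 196.25291997052108 [[-0.016, -1.0, -0.025], [-0.99, 0.02, -0.138], [0.138, 0.023, -0.99]] [ 0.434 -0.034  1.354]
wrist 286.47492803215977 316.81126462576776 197.76131403911492 [[-0.412, -0.911, 0.002], [-0.867, 0.392, 0.309], [-0.282, 0.126, -0.951]] [0.355 0.579 0.384]
```

View pics/scene0.png

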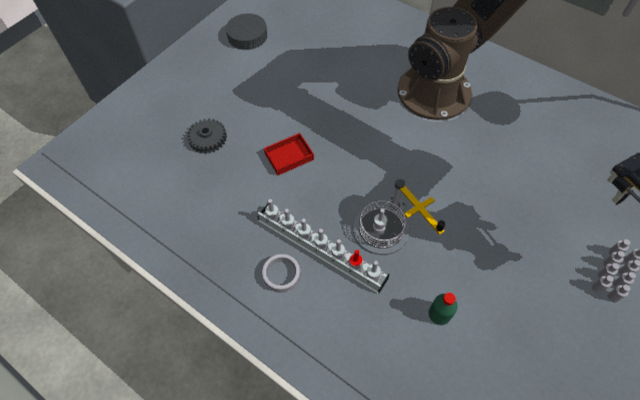

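View pics/top0.png

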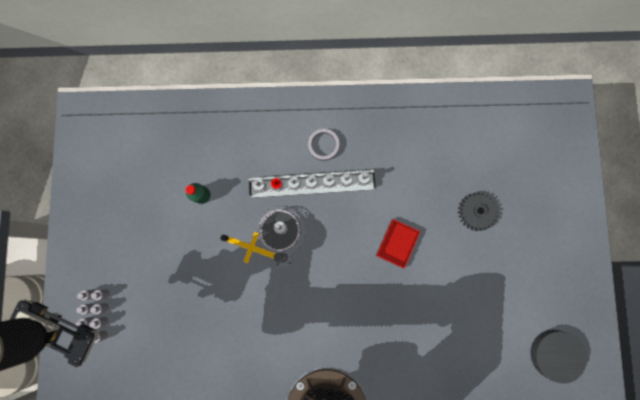

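View pics/wrist0.png

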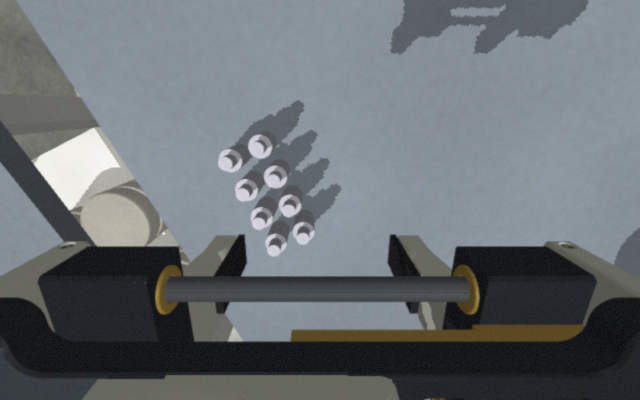

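```bash
python3 - <<'E'
from h import *
a=cv2.imread('pics/top0.png')[160:280,170:390];cv2.imwrite('pics/t0c.png',cv2.resize(a,None,fx=3.6,fy=3.6,interpolation=cv2.INTER_CUBIC))
a=cv2.imread('pics/scene0.png')[170:300,240:460];cv2.imwrite('pics/s0c.png',cv2.resize(a,None,fx=3.6,fy=3.6,interpolation=cv2.INTER_CUBIC))
E
```

```text
(no output)
```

View pics/t0c.png

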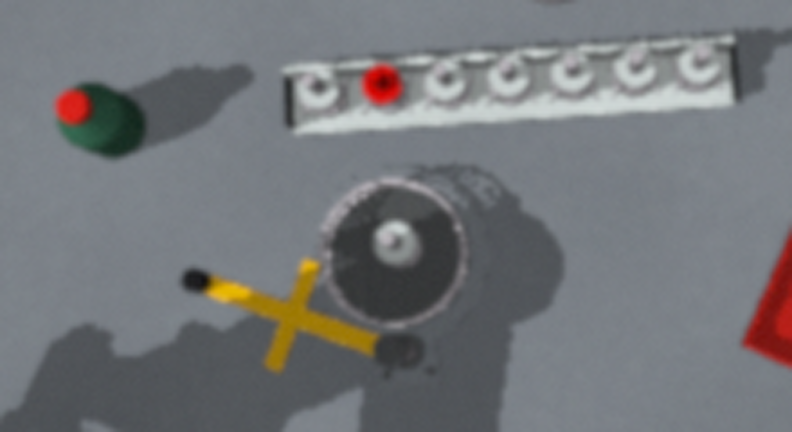

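View pics/s0c.png

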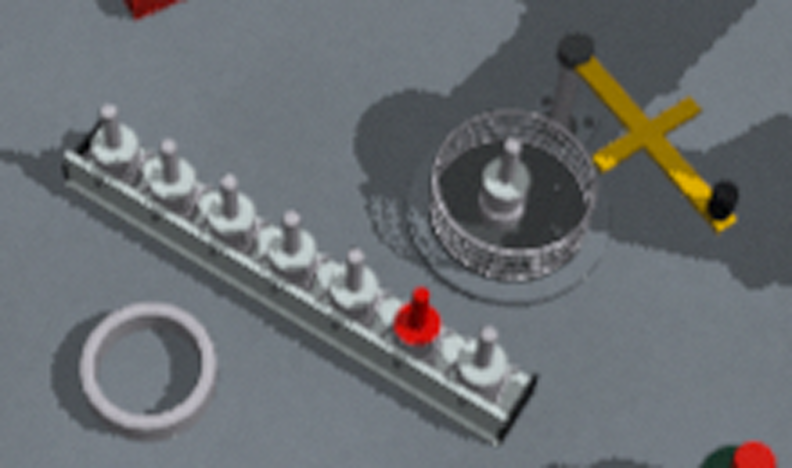

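```bash
python3 - <<'E'
from h import *
s=vision.snapshot('scene');t=vision.snapshot('top')
S=lambda x,y:(240+(x+.5)/3.6-.5,170+(y+.5)/3.6-.5)
T=lambda x,y:(170+(x+.5)/3.6-.5,160+(y+.5)/3.6-.5)
P=[]
for q in [(109,109),(168,145),(229,180),(291,215),(355,254),(421,293),(489,330)]:
    X=at_z(s,*S(*q),.106);P.append(X);u=proj(t,X);print(X.round(4), 'top crop',((u-[170,160]+.5)*3.6-.5).round(1))
P=np.array(P);i=np.arange(7)-3
fx=np.polyfit(i,P[:,0],1);fy=np.polyfit(i,P[:,1],1);print(fx,fy,np.hypot(fx[0],fy[0]),'yaw',np.degrees(np.arctan2(fx[0],-fy[0])))
print('top tips',[at_z(t,*T(*q),.106)[:2].round(4) for q in[(320,85),(383,84),(449,79),(511,73),(575,68),(638,63),(703,58)]])
print('basket pl',at_z(s,*S(512,143),.110),at_z(t,*T(393,240),.110))
print('knob', at_z(s,*S(724,188),.155),at_z(t,*T(195,278),.155))
print('pivot',at_z(s,*S(576,46),.125),at_z(t,*T(400,348),.125))
for dz in [.052]:
    pass
# basket rim: ellipse center
print('rim c scene', at_z(s,*S(514,177),.052), 'top',at_z(t,*T(396,250),.052))
tr=[(398,218),(420,229),(402,268),(376,256)]
tp=[at_z(t,*q,.03)[:2] for q in tr];print('tray',np.round(tp,3),np.mean(tp,0))
tr=[(263,152),(298,134),(314,154),(279,172)]
tp=[at_z(s,*q,.03)[:2] for q in tr];print('trayS',np.round(tp,3),np.mean(tp,0))
print('oil',at_z(s,448,298,.12), 'race',at_z(t,324,144,.028))
E
```

```text
[ 0.6685 -0.1243  0.106 ] top crop [706.1  52.8]
[ 0.6669 -0.072   0.106 ] top crop [639.6  56.1]
[ 0.664  -0.0204  0.106 ] top crop [574.2  61.2]
[0.6607 0.0306 0.106 ] top crop [509.6  66.7]
[0.6591 0.0831 0.106 ] top crop [443.1  70. ]
[0.6568 0.1354 0.106 ] top crop [377.   74.2]
[0.6526 0.1867 0.106 ] top crop [312.3  80.8]
[-0.00259446  0.66125062] [0.05183813 0.03129899] 0.05190301107506861 yaw -177.13477526220464
top tips [array([0.6491, 0.1806]), array([0.6489, 0.1307]), array([0.6518, 0.0785]), array([0.6556, 0.0295]), array([ 0.6585, -0.021 ]), array([ 0.6615, -0.0706]), array([ 0.6644, -0.1218])]
basket pl [0.52597403 0.12330692 0.11      ] [0.52534222 0.12259641 0.11      ]
knob [0.4970536  0.26483058 0.155     ] [0.49631353 0.26541119 0.155     ]
pivot [0.44029851 0.12072244 0.125     ] [0.44210912 0.11557512 0.125     ]
rim c scene [0.51796792 0.12652361 0.052     ] top [0.52146268 0.12747837 0.052     ]
tray [[ 0.549 -0.221]
 [ 0.516 -0.284]
 [ 0.403 -0.227]
 [ 0.439 -0.153]] [ 0.4768016  -0.22129296]
trayS [[ 0.524 -0.278]
 [ 0.412 -0.236]
 [ 0.443 -0.153]
 [ 0.551 -0.196]] [ 0.48219434 -0.21567217]
oil [0.63772357 0.36934241 0.12      ] race [ 0.77972088 -0.00573884  0.028     ]
```

```bash
cat >> h.py <<'E'
def go(*wps):
    o=sensors.get_obs();p=o['tool_pos'];R=Ro.from_euler('xyz',o['orientation'],degrees=True)
    print('t',round(o['clock'],2),'p',p.round(4),'rpy',o['orientation'].round(2),'F',o['force'].round(1),'op',round(o['opening'],4))
    for x,y,z,yaw in wps:
        d=R.inv().apply(np.array([x,y,z])-p)/.15
        r=np.degrees((R.inv()*Ro.from_euler('xyz',[180,0,yaw],degrees=True)).as_rotvec())/60
        print([float(v) for v in np.r_[d,r].round(4)])
E
python3 - <<'E'
from h import *
go((.4967,.265,.2256,-180))
E
```

```text
t 0.25 p [0.2781 0.6148 0.2261] rpy [-1.7999e+02 -4.0000e-02 -1.1434e+02] F [-0.2  0.1 -0.4] op 0.0876
[1.5242, -2.2888, 0.0049, -0.0005, -0.0006, 1.0943]
```

Emit:
drive_tool:
  moves:
    - [0.2, -0.3, 0, 0, 0, 0.14]
    - [0.4, -0.6, 0, 0, 0, 0.28]
    - [0.6, -0.9, 0, 0, 0, 0.42]
    - [0.6, -0.9, 0, 0, 0, 0.56]
    - [0.6, -0.9, 0, 0, 0, 0.7]
    - [0.6, -0.9, 0, 0, 0, 0.84]
    - [0.6, -0.9, 0, 0, 0, 0.98]

```text
clock: 0.95
tool_pos: [0.3642, 0.4768, 0.2263]
orientation: [-180.0, -0.0, -173.5]
force: [0.0, -0.1, 0.0]
opening: 0.0872
```

```bash
python3 - <<'E'
from h import *
go((.4967,.265,.2256,-180))
E
```

```text
t 0.95 p [0.3642 0.4768 0.2263] rpy [-1.7997e+02 -2.0000e-02 -1.7352e+02] F [ 0.  -0.1  0. ] op 0.0872
[-0.7181, -1.5027, 0.0053, -0.0006, -0.0002, 0.108]
```

Emit:
drive_tool:
  moves:
    - [-0.15, -0.3, 0, 0, 0, 0.1]
    - [-0.3, -0.6, 0, 0, 0, 0.108]
    - [-0.45, -0.9, 0, 0, 0, 0.108]
    - [-0.5, -1.0, 0, 0, 0, 0.108]
    - [-0.5, -1.0, 0, 0, 0, 0.108]

```text
clock: 1.45
tool_pos: [0.4568, 0.3339, 0.2265]
orientation: [-180.0, -0.0, 179.8]
force: [-0.3, 0.5, 0.3]
opening: 0.0876
```

```bash
python3 - <<'E'
from h import *
go((.4967,.265,.2256,-180))
snap('wrist','w1.png')
E
```

```text
t 1.45 p [0.4568 0.3339 0.2265] rpy [-1.7996e+02 -1.0000e-02  1.7981e+02] F [-0.3  0.5  0.3] op 0.0876
[-0.2676, -0.4584, 0.0065, -0.0006, -0.0002, -0.0031]
```

View pics/w1.png

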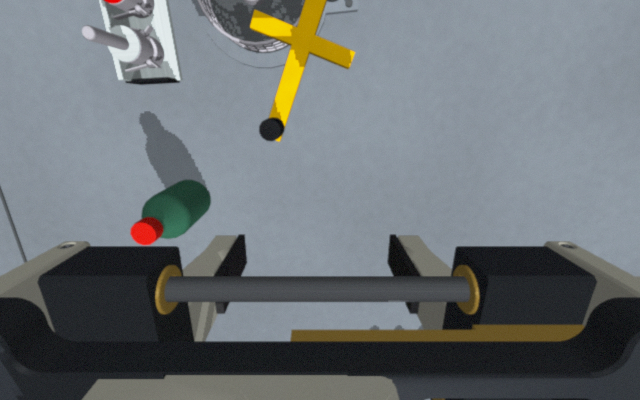

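```bash
python3 - <<'E'
from h import *
s=vision.snapshot('wrist')
print('knob',at_z(s,271,128,.151),'pivot side',at_z(s,277,139,.117))
go((.4967,.265,.2256,180),(.4967,.265,.128,180))
E
```

```text
knob [0.49296211 0.2671553  0.151     ] pivot side [0.49321113 0.27956485 0.117     ]
t 1.55 p [0.4559 0.3359 0.2264] rpy [-1.7998e+02 -1.0000e-02  1.7992e+02] F [-0.1  0.8  0.1] op 0.0876
[-0.2728, -0.4724, 0.0056, -0.0003, -0.0002, -0.0013]
[-0.2729, -0.4721, 0.6562, -0.0003, -0.0002, -0.0013]
```

Emit:
drive_tool:
  moves:
    - [-0.13, -0.23, 0, 0, 0, 0]
    - [-0.265, -0.465, 0.05, 0, 0, 0]
    - [-0.265, -0.465, 0.3, 0, 0, 0]
    - [-0.265, -0.465, 0.55, 0, 0, 0]
    - [-0.265, -0.465, 0.65, 0, 0, 0]
    - [-0.265, -0.465, 0.65, 0, 0, 0]

```text
clock: 2.15
tool_pos: [0.4939, 0.2659, 0.1263]
orientation: [-179.8, -0.2, 180.0]
force: [0.2, 0.4, 0.2]
opening: 0.0875
```

Emit:
drive_tool:
  moves:
    - [0, 0, 0, 0, 0, 0]
    - [0, 0, 0, 0, 0, 0]
    - [0, 0, 0, 0, 0, 0]
    - [0, 0, 0, 0, 0, 0]
    - [0, 0, 0, 0, 0, 0]
    - [0, 0, 0, 0, 0, 0]
  fingers: -1

```text
clock: 2.75
tool_pos: [0.494, 0.266, 0.1266]
orientation: [-179.8, -0.2, 180.0]
force: [-0.1, 1.1, -0.7]
opening: 0.0454
```

```bash
python3 - <<'E'
from h import *
snap('wrist','w2.png')
c=np.array([.4411,.118])
o=sensors.get_obs()['tool_pos'];a0=np.arctan2(o[1]-c[1],o[0]-c[0]);print(np.degrees(a0),np.hypot(*(o[:2]-c)))
W=[]
for a in np.radians([74,79,84,89,94,98]): W.append((c[0]+.155*np.cos(a),c[1]+.155*np.sin(a),o[2],180))
go(*W)
E
```

```text
70.32876975560234 0.15704867341275167
t 2.8 p [0.494  0.2659 0.1265] rpy [-179.81   -0.21  179.96] F [-0.8 -0.4 -0.8] op 0.041
[0.0676, 0.0074, 0.0002, -0.0032, -0.0034, -0.0006]
[0.1553, 0.0284, 0.0005, -0.0032, -0.0034, -0.0006]
[0.2445, 0.0416, 0.0007, -0.0032, -0.0034, -0.0006]
[0.3344, 0.0471, 0.001, -0.0032, -0.0034, -0.0006]
[0.4245, 0.0447, 0.0014, -0.0032, -0.0034, -0.0006]
[0.4963, 0.0371, 0.0017, -0.0032, -0.0034, -0.0006]
```

View pics/w2.png

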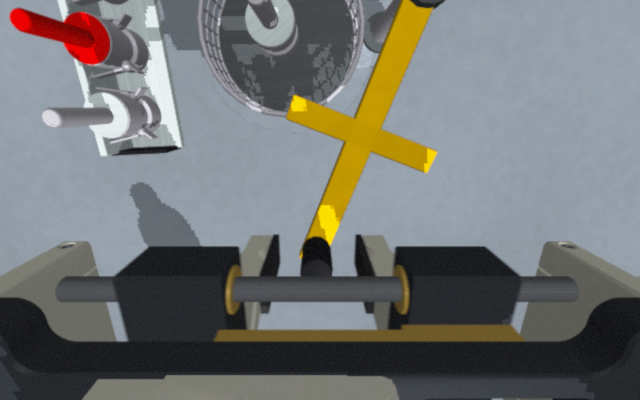

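Emit:
drive_tool:
  moves:
    - [0, 0, 0, 0, 0, 0]
    - [0, 0, 0, 0, 0, 0]
    - [0, 0, 0, 0, 0, 0]
    - [0, 0, 0, 0, 0, 0]

```text
clock: 3.2
tool_pos: [0.494, 0.2659, 0.1265]
orientation: [-179.8, -0.2, 180.0]
force: [-0.1, -0.0, -1.1]
opening: 0.017
```

Emit:
drive_tool:
  moves:
    - [0.035, 0.004, 0, 0, 0, 0]
    - [0.07, 0.01, 0, 0, 0, 0]
    - [0.155, 0.028, 0, 0, 0, 0]
    - [0.245, 0.04, 0, 0, 0, 0]
    - [0.335, 0.046, 0, 0, 0, 0]
    - [0.425, 0.044, 0, 0, 0, 0]
    - [0.475, 0.04, 0, 0, 0, 0]
    - [0.475, 0.04, 0, 0, 0, 0]

```text
clock: 4.0
tool_pos: [0.4214, 0.2716, 0.1268]
orientation: [-179.8, -0.2, 180.0]
force: [0.8, 0.3, -3.2]
opening: 0.0172
```

```bash
python3 - <<'E'
from h import *
snap('wrist','w3.png')
s=snap('scene','s3.png')
c=np.array([.4411,.118])
o=sensors.get_obs()['tool_pos'];a0=np.arctan2(o[1]-c[1],o[0]-c[0]);print(np.degrees(a0),np.hypot(*(o[:2]-c)))
go()
E
```

```text
96.96200148048796 0.1548234324884967
t 4.1 p [0.4223 0.2717 0.1268] rpy [-179.79   -0.24  179.97] F [ 0.8 -0.2 -1.7] op 0.0171
```

View pics/w3.png

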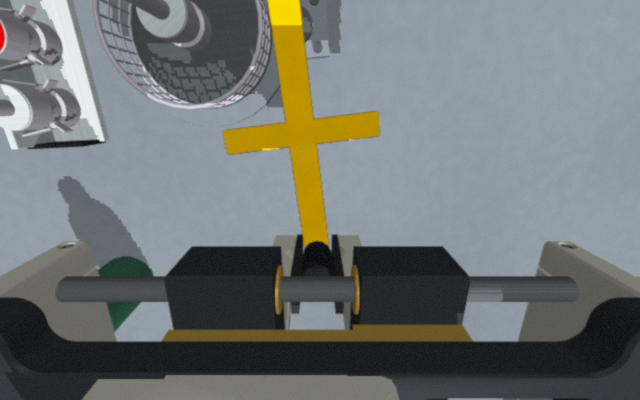

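Emit:
drive_tool:
  moves:
    - [0, 0, 0, 0, 0, 0]
    - [0, 0, 0, 0, 0, 0]
    - [0, 0, 0, 0, 0, 0]
    - [0, 0, -0.25, 0, 0, 0]
    - [0, 0, -0.5, 0, 0, 0]
    - [-0.2, -0.2, -0.6, 0, 0, 0]
    - [-0.4, -0.4, -0.6, 0, 0, 0]
    - [-0.65, -0.5, -0.6, 0, 0, 0]
  fingers: 0

```text
clock: 4.9
tool_pos: [0.5208, 0.1955, 0.2181]
orientation: [-179.9, -0.2, 180.0]
force: [0.1, 1.7, 0.7]
opening: 0.044
```

Emit:
drive_tool:
  moves:
    - [0, 0, 0, 0, 0, 0]
    - [0, 0, 0, 0, 0, 0]
    - [0, 0, 0, 0, 0, 0]

```text
clock: 5.2
tool_pos: [0.5204, 0.1955, 0.2179]
orientation: [-179.9, -0.2, 180.0]
force: [0.2, -0.6, -1.1]
opening: 0.0436
```

```bash
python3 - <<'E'
from h import *
go()
snap('wrist','w4.png')
E
```

```text
t 5.2 p [0.5204 0.1955 0.2179] rpy [-179.87   -0.19  179.96] F [ 0.2 -0.6 -1.1] op 0.0436
```

View pics/w4.png

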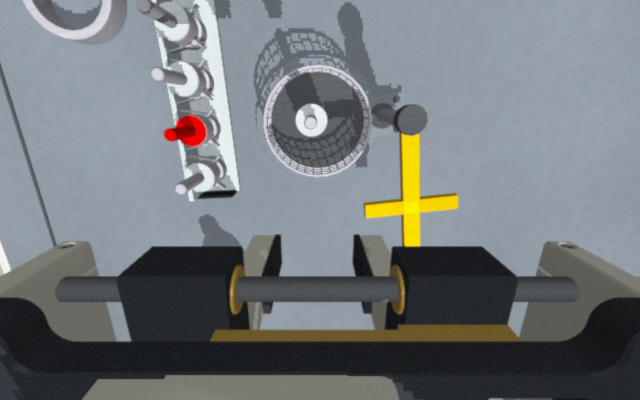

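```bash
cat >> h.py <<'E'
def overlay(s,circs,box,f,k=4):
    x0,y0,x1,y1=box
    im=cv2.resize(s['pixels'][y0:y1,x0:x1,::-1].copy(),None,fx=k,fy=k,interpolation=cv2.INTER_CUBIC)
    for (x,y,z,r,col) in circs:
        pts=np.array([proj(s,(x+r*np.cos(a),y+r*np.sin(a),z)) for a in np.linspace(0,2*np.pi,73)])
        pts=((pts-[x0,y0]+.5)*k-.5)
        cv2.polylines(im,[np.round(pts*8).astype(np.int32)],True,col,1,cv2.LINE_AA,3)
    cv2.imwrite('pics/'+f,im)
E
python3 - <<'E'
from h import *
s=vision.snapshot('wrist')
print(at_z(s,316.5,121.5,.052),at_z(s,310,122,.110))
C=[(.5203,.1272,.052,.060,(0,0,255)),(.5203,.1272,.052,.057,(0,255,0)),(.5203,.1272,.012,.057,(255,255,0)),(.5256,.123,.062,.017,(255,0,255)),(.5256,.123,.11,.006,(255,0,255))]
overlay(s,C,(240,50,440,190),'w4c.png')
E
```

```text
[0.52041031 0.12737769 0.052     ] [0.52641862 0.12484816 0.11      ]
```

View pics/w4c.png

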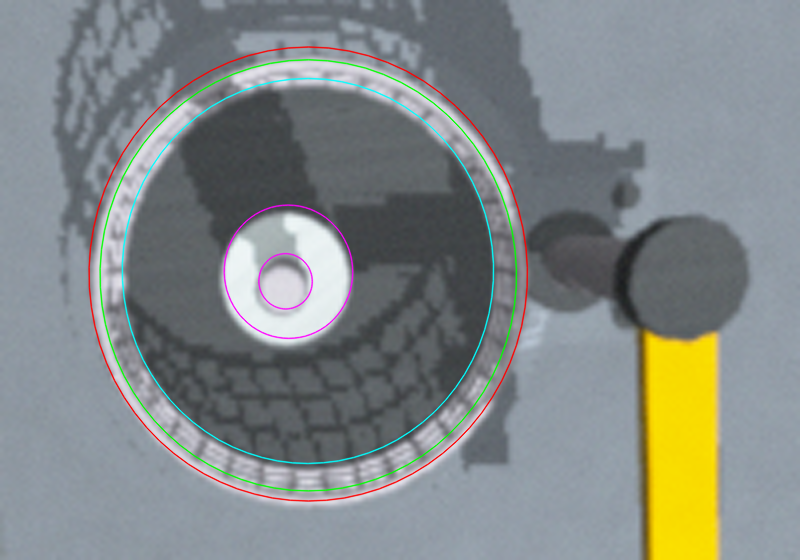

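```bash
python3 - <<'E'
from h import *
s=vision.snapshot('wrist')
print('pivot',at_z(s,240+172-.4,50+68.3-.4,.125))
go((.526,.125,.15,180),(.526,.125,.077,180))
E
```

```text
pivot [0.43992923 0.12082522 0.125     ]
t 5.35 p [0.5202 0.1961 0.2183] rpy [-1.7989e+02 -1.5000e-01 -1.7995e+02] F [-0.1  0.3 -0.4] op 0.0441
[-0.0396, -0.4729, 0.4558, -0.0018, -0.0025, 0.0008]
[-0.0409, -0.4719, 0.9425, -0.0018, -0.0025, 0.0008]
```

Emit:
drive_tool:
  moves:
    - [-0.02, -0.2, 0.2, 0, 0, 0]
    - [-0.04, -0.4, 0.35, 0, 0, 0]
    - [-0.04, -0.472, 0.45, 0, 0, 0]
    - [-0.04, -0.472, 0.7, 0, 0, 0]
    - [-0.04, -0.472, 0.94, 0, 0, 0]
    - [-0.04, -0.472, 0.94, 0, 0, 0]

```text
clock: 5.95
tool_pos: [0.5226, 0.1238, 0.0736]
orientation: [-179.7, -0.5, -180.0]
force: [-0.8, 0.4, 0.1]
opening: 0.044
```

Emit:
drive_tool:
  moves:
    - [0, 0, 0, 0, 0, 0]
    - [0, 0, 0, 0, 0, 0]
    - [0, 0, 0, 0, 0, 0]
    - [0, 0, 0, 0, 0, 0]
    - [0, 0, 0, 0, 0, 0]
    - [0, 0, 0, 0, 0, 0]
  fingers: -1

```text
clock: 6.55
tool_pos: [0.5231, 0.1241, 0.0745]
orientation: [-179.7, -0.5, -179.9]
force: [-0.5, 1.0, 6.2]
opening: 0.0112
```

```bash
python3 - <<'E'
from h import *
go((.5203,.128,.077,180))
s=snap('wrist','w5.png')
overlay(snap('scene','s5.png'),[(.5203,.128,.052,.057,(0,255,0))],(330,150,480,260),'s5c.png',5)
E
```

```text
t 6.55 p [0.5231 0.1241 0.0745] rpy [-179.73   -0.46 -179.94] F [-0.5  1.   6.2] op 0.0112
[0.0188, 0.0257, -0.0166, -0.0045, -0.0077, 0.001]
```

View pics/s5c.png

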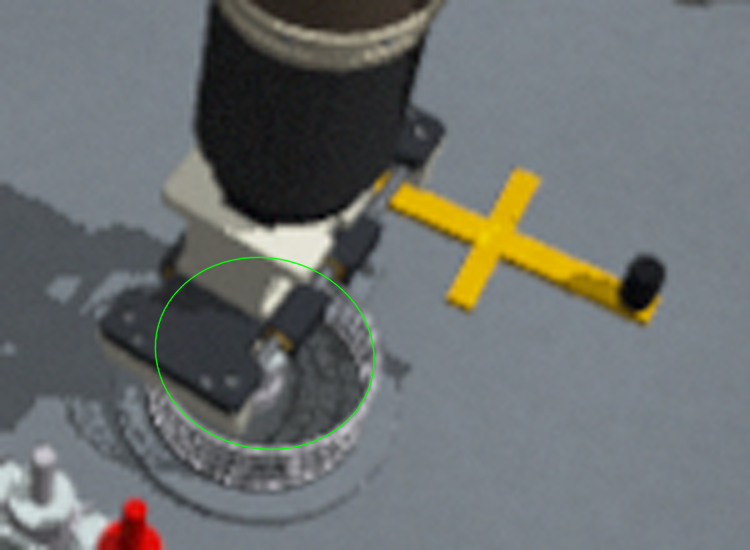

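View pics/w5.png

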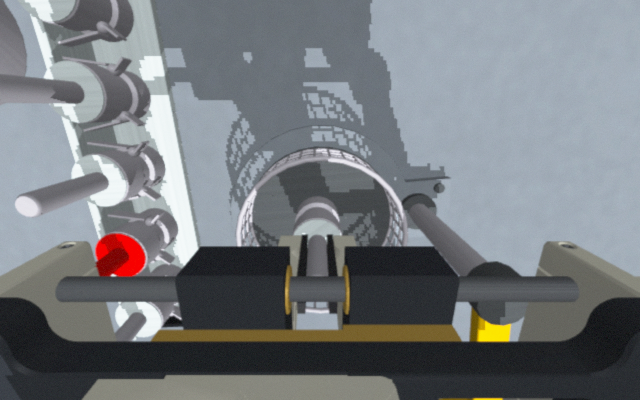

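Emit:
drive_tool:
  moves:
    - [0, 0, -0.03, -0.0045, -0.0077, 0]
    - [0, 0, -0.04, -0.0045, -0.0077, 0]
    - [0.01, 0.013, -0.04, -0.0045, -0.0077, 0]
    - [0.02, 0.026, -0.04, -0.0045, -0.0077, 0]
    - [0.02, 0.026, -0.02, -0.0045, -0.0077, 0]
    - [0.02, 0.026, 0.0, -0.0045, -0.0077, 0]
    - [0.02, 0.026, 0.0, -0.0045, -0.0077, 0]

```text
clock: 7.35
tool_pos: [0.5204, 0.1282, 0.0745]
orientation: [-180.0, 0.0, -179.9]
force: [0.8, 0.4, 1.7]
opening: 0.0111
```

```bash
python3 - <<'E'
from h import *
go((.5203,.128,.0745,180))
E
```

```text
t 7.35 p [0.5204 0.1282 0.0745] rpy [-1.7999e+02  2.0000e-02 -1.7991e+02] F [0.8 0.4 1.7] op 0.0111
[0.0007, -0.0013, -0.0001, -0.0001, 0.0003, 0.0014]
```

Emit:
drive_tool:
  moves:
    - [0, 0, 0, 0, 0, 0]
    - [0, 0, 0, 0, 0, 0]
    - [0, 0, -0.25, 0, 0, 0]
    - [0, 0, -0.5, 0, 0, 0]
    - [0, 0.2, -0.8, 0, 0, 0]
    - [0, 0.45, -0.95, 0, 0, 0]
    - [0, 0.45, -0.95, 0, 0, 0]
  fingers: 0

```text
clock: 8.05
tool_pos: [0.5226, 0.1999, 0.2213]
orientation: [179.8, 0.4, -179.8]
force: [-0.2, -0.4, 0.1]
opening: 0.0437
```

```bash
python3 - <<'E'
from h import *
go()
s=vision.snapshot('wrist')
c=(.5203,.128)
C=[(*c,.052,.060,(0,0,255)),(*c,.052,.057,(0,255,0)),(*c,.062,.017,(255,0,255)),(*c,.11,.006,(255,0,255))]
for i in range(-3,4): C.append((.66125-.002594*i,.0313+.05184*i,.106,.006,(0,255,255)))
overlay(s,C,(120,0,440,220),'w6c.png',2.5)
E
```

```text
t 8.05 p [0.5226 0.1999 0.2213] rpy [ 179.76    0.41 -179.77] F [-0.2 -0.4  0.1] op 0.0437
```

View pics/w6c.png

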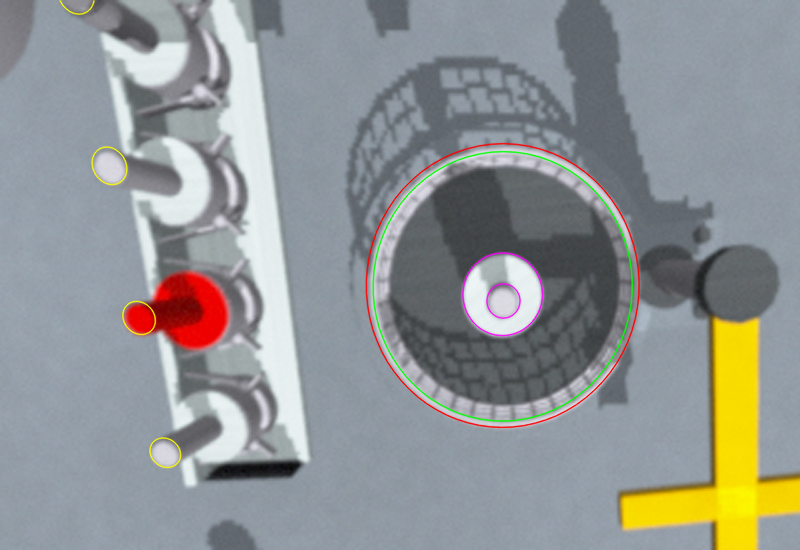

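```bash
cat >> h.py <<'E'
c0=np.array([.5203,.1283])
def P(i): return np.array([.66125-.002594*i,.0313+.05184*i])
def slot(d): return c0+.037*np.array([np.cos(np.radians(d)),np.sin(np.radians(d))])
def pick(i): p=P(i); go((*p,.15,180),(*p,.071,180))
def pull(i,d=None):
    p=P(i)+[-.036,-.0018]; L=[(*p,.071,180),(*p,.19,180)]
    go(*L)
def over(d): go((*slot(d),.19,180),(*slot(d),.085,180),(*slot(d),.0745,180))
E
python3 - <<'E'
from h import *
pick(3)
E
```

```text
t 8.1 p [0.5211 0.198  0.2188] rpy [ 179.87    0.19 -179.79] F [ 0.1 -0.   0.1] op 0.044
[-0.8809, -0.0787, 0.4615, 0.0022, 0.0032, 0.0035]
[-0.8791, -0.0799, 0.9881, 0.0022, 0.0032, 0.0035]
```

Emit:
drive_tool:
  moves:
    - [-0.3, -0.03, 0.1, 0.002, 0.003, 0.003]
    - [-0.6, -0.06, 0.25, 0.002, 0.003, 0.003]
    - [-0.88, -0.079, 0.4, 0.002, 0.003, 0.003]
    - [-0.88, -0.079, 0.5, 0.002, 0.003, 0.003]
    - [-0.88, -0.08, 0.75, 0.002, 0.003, 0.003]
    - [-0.88, -0.08, 0.9, 0.002, 0.003, 0.003]
    - [-0.88, -0.08, 0.985, 0.002, 0.003, 0.003]
    - [-0.88, -0.08, 0.985, 0.002, 0.003, 0.003]

```text
clock: 8.9
tool_pos: [0.6519, 0.1856, 0.0688]
orientation: [-179.9, -0.2, 180.0]
force: [-0.9, 0.2, 0.1]
opening: 0.0438
```

```bash
python3 - <<'E'
from h import *
pick(3)
snap('wrist','w7.png')
E
```

```text
t 8.9 p [0.6519 0.1856 0.0688] rpy [-179.89   -0.23  180.  ] F [-0.9  0.2  0.1] op 0.0438
[-0.0082, 0.0068, -0.5411, -0.0019, -0.0038, -0.0]
[-0.0103, 0.0079, -0.0144, -0.0019, -0.0038, -0.0]
```

View pics/w7.png

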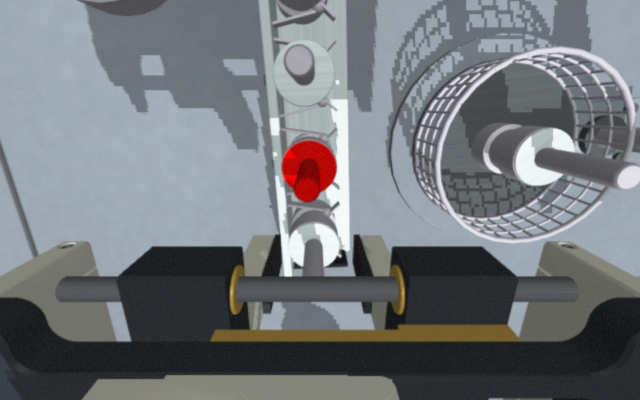

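Emit:
drive_tool:
  moves:
    - [-0.01, 0.008, -0.0144, -0.002, -0.004, 0]
    - [-0.01, 0.008, -0.0144, -0.002, -0.004, 0]
    - [-0.01, 0.008, -0.0144, -0.002, -0.004, 0]
    - [-0.01, 0.008, -0.0144, -0.002, -0.004, 0]
    - [-0.01, 0.008, -0.0144, -0.002, -0.004, 0]
    - [-0.01, 0.008, -0.0144, -0.002, -0.004, 0]
    - [-0.01, 0.008, -0.0144, -0.002, -0.004, 0]
  fingers: -1

```text
clock: 9.65
tool_pos: [0.6546, 0.1876, 0.0735]
orientation: [179.9, 0.2, -180.0]
force: [-3.2, 0.8, 5.3]
opening: 0.0111
```

```bash
python3 - <<'E'
from h import *
pull(3)
E
```

```text
t 9.65 p [0.6546 0.1876 0.0735] rpy [ 179.92    0.18 -179.96] F [-3.2  0.8  5.3] op 0.0111
[0.2474, -0.0167, 0.0158, 0.0013, 0.003, 0.0007]
[0.2449, -0.0157, -0.7775, 0.0013, 0.003, 0.0007]
```

Emit:
drive_tool:
  moves:
    - [0.04, -0.003, 0, 0, 0, 0]
    - [0.08, -0.005, 0, 0, 0, 0]
    - [0.12, -0.008, 0, 0, 0, 0]
    - [0.17, -0.011, 0, 0, 0, 0]
    - [0.22, -0.014, 0, 0, 0, 0]
    - [0.25, -0.016, 0, 0, 0, 0]
    - [0.25, -0.016, 0, 0, 0, 0]

```text
clock: 10.35
tool_pos: [0.6161, 0.185, 0.0735]
orientation: [179.9, 0.1, -179.9]
force: [-1.0, 0.6, 4.1]
opening: 0.0114
```

```bash
python3 - <<'E'
from h import *
pull(3);over(150)
snap('wrist','w8.png')
E
```

```text
t 10.35 p [0.6161 0.185  0.0735] rpy [ 1.7993e+02  1.4000e-01 -1.7995e+02] F [-1.   0.6  4.1] op 0.0114
[-0.0092, 0.0, 0.0166, 0.0011, 0.0023, 0.0009]
[-0.0112, 0.001, -0.7768, 0.0011, 0.0023, 0.0009]
t 10.35 p [0.6161 0.185  0.0735] rpy [ 1.7993e+02  1.4000e-01 -1.7995e+02] F [-1.   0.6  4.1] op 0.0114
[0.8505, -0.2531, -0.7792, 0.0011, 0.0023, 0.0009]
[0.8522, -0.2539, -0.0792, 0.0011, 0.0023, 0.0009]
[0.8523, -0.2539, -0.0092, 0.0011, 0.0023, 0.0009]
```

View pics/w8.png

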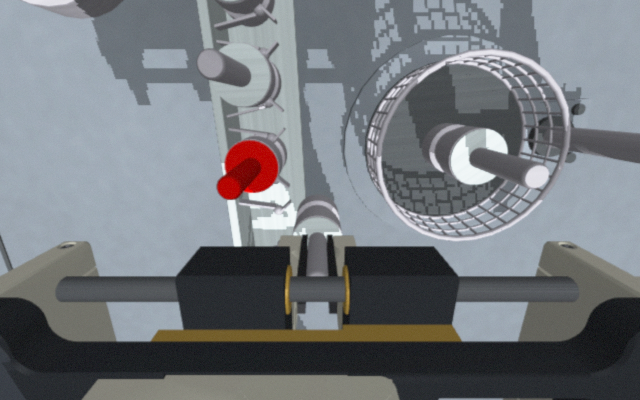

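Emit:
drive_tool:
  moves:
    - [0, 0, -0.25, 0, 0, 0]
    - [0, 0, -0.55, 0, 0, 0]
    - [0.15, -0.05, -0.78, 0, 0, 0]
    - [0.45, -0.15, -0.78, 0, 0, 0]
    - [0.7, -0.22, -0.78, 0, 0, 0]
    - [0.85, -0.253, -0.78, 0, 0, 0]
    - [0.85, -0.253, -0.78, 0, 0, 0]

```text
clock: 11.1
tool_pos: [0.4855, 0.1456, 0.1902]
orientation: [179.9, 0.0, -179.9]
force: [0.9, 0.0, -0.7]
opening: 0.0114
```

```bash
python3 - <<'E'
from h import *
over(150)
s=snap('wrist','w9.png')
E
```

```text
t 11.1 p [0.4855 0.1456 0.1902] rpy [ 1.7993e+02  4.0000e-02 -1.7995e+02] F [ 0.9  0.  -0.7] op 0.0114
[-0.0186, 0.0081, 0.0017, 0.0011, 0.0007, 0.0009]
[-0.018, 0.0072, 0.7017, 0.0011, 0.0007, 0.0009]
[-0.018, 0.0071, 0.7717, 0.0011, 0.0007, 0.0009]
```

View pics/w9.png

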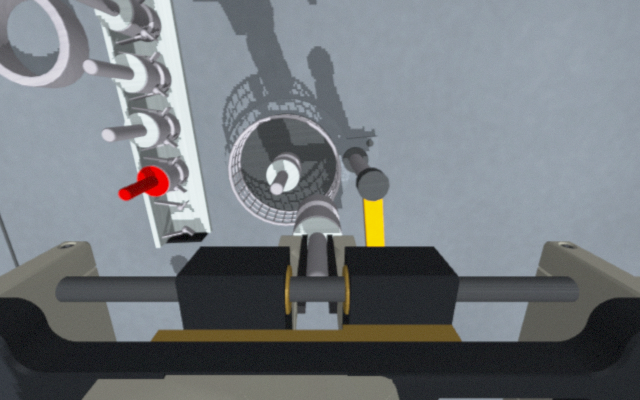

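Emit:
drive_tool:
  moves:
    - [-0.018, 0.007, 0.1, 0, 0, 0]
    - [-0.018, 0.007, 0.3, 0, 0, 0]
    - [-0.018, 0.007, 0.5, 0, 0, 0]
    - [-0.018, 0.007, 0.6, 0, 0, 0]
    - [-0.018, 0.007, 0.65, 0, 0, 0]
    - [-0.018, 0.007, 0.65, 0, 0, 0]

```text
clock: 11.75
tool_pos: [0.4901, 0.1473, 0.0917]
orientation: [-180.0, -0.0, -179.9]
force: [0.1, -0.4, -0.8]
opening: 0.0111
```

```bash
python3 - <<'E'
from h import *
over(150)
E
```

```text
t 11.75 p [0.4901 0.1473 0.0917] rpy [-1.7998e+02 -1.0000e-02 -1.7993e+02] F [ 0.1 -0.4 -0.8] op 0.0111
[0.0125, -0.0036, -0.6553, -0.0004, -0.0002, 0.0011]
[0.0123, -0.0034, 0.0447, -0.0004, -0.0002, 0.0011]
[0.0123, -0.0033, 0.1147, -0.0004, -0.0002, 0.0011]
```

Emit:
drive_tool:
  moves:
    - [0.012, -0.003, 0.0, 0, 0, 0]
    - [0.012, -0.003, 0.03, 0, 0, 0]
    - [0.012, -0.003, 0.06, 0, 0, 0]
    - [0.012, -0.003, 0.085, 0, 0, 0]
    - [0.012, -0.003, 0.1, 0, 0, 0]
    - [0.012, -0.003, 0.1, 0, 0, 0]

```text
clock: 12.35
tool_pos: [0.4886, 0.1469, 0.0775]
orientation: [-180.0, 0.0, -179.9]
force: [-3.3, -0.4, 6.3]
opening: 0.0111
```

```bash
python3 - <<'E'
from h import *
over(150)
E
```

```text
t 12.35 p [0.4886 0.1469 0.0775] rpy [-1.7997e+02  2.0000e-02 -1.7990e+02] F [-3.3 -0.4  6.3] op 0.0111
[0.0018, -0.001, -0.7503, -0.0004, 0.0004, 0.0017]
[0.002, -0.0007, -0.0503, -0.0004, 0.0004, 0.0017]
[0.0021, -0.0007, 0.0197, -0.0004, 0.0004, 0.0017]
```

Emit:
drive_tool:
  moves:
    - [0, 0, 0, 0, 0, 0]
    - [0, 0, 0, 0, 0, 0]
    - [0, 0, -0.1, 0, 0, 0]
    - [0, 0, -0.35, 0, 0, 0]
    - [0, 0, -0.6, 0, 0, 0]
    - [-0.3, -0.1, -0.7, 0, 0, 0]
    - [-0.6, -0.25, -0.7, 0, 0, 0]
    - [-0.9, -0.4, -0.7, 0, 0, 0]
  fingers: -0.55

```text
clock: 13.15
tool_pos: [0.6251, 0.0873, 0.1839]
orientation: [180.0, 0.2, -179.8]
force: [1.3, 1.7, -0.1]
opening: 0.0196
```

```bash
python3 - <<'E'
from h import *
s=snap('wrist','w10.png')
pick(1)
E
```

```text
t 13.2 p [0.6303 0.084  0.1819] rpy [-1.7988e+02  1.4000e-01 -1.7991e+02] F [9.7 0.  4.7] op 0.0196
[-0.1887, -0.0056, 0.2131, -0.002, 0.0024, 0.0015]
[-0.1874, -0.0045, 0.7398, -0.002, 0.0024, 0.0015]
```

View pics/w10.png

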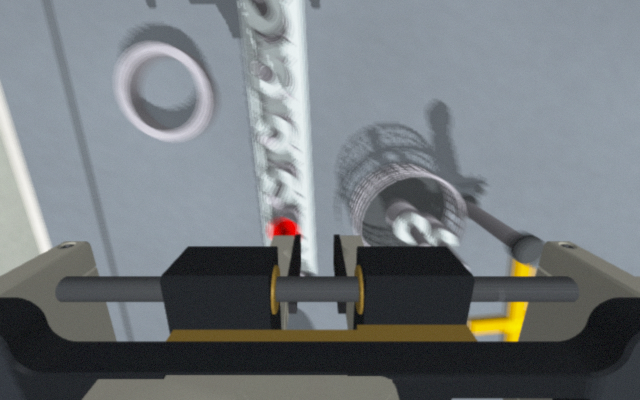

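Emit:
drive_tool:
  moves:
    - [-0.1, -0.003, 0.05, 0, 0, 0]
    - [-0.187, -0.005, 0.1, 0, 0, 0]
    - [-0.187, -0.005, 0.2, 0, 0, 0]
    - [-0.187, -0.005, 0.35, 0, 0, 0]
    - [-0.187, -0.005, 0.55, 0, 0, 0]
    - [-0.187, -0.005, 0.7, 0, 0, 0]
    - [-0.187, -0.005, 0.73, 0, 0, 0]
    - [-0.187, -0.005, 0.73, 0, 0, 0]
  fingers: 0

```text
clock: 14.0
tool_pos: [0.6581, 0.0832, 0.0718]
orientation: [-179.8, 0.1, -179.9]
force: [0.0, -1.0, 0.7]
opening: 0.0438
```

```bash
python3 - <<'E'
from h import *
pick(1)
E
```

```text
t 14.0 p [0.6581 0.0832 0.0718] rpy [-1.7983e+02  5.0000e-02 -1.7988e+02] F [ 0.  -1.   0.7] op 0.0438
[-0.0041, -0.002, -0.5212, -0.0028, 0.0009, 0.0021]
[-0.0036, -0.0004, 0.0055, -0.0028, 0.0009, 0.0021]
```

Emit:
drive_tool:
  moves:
    - [-0.004, 0, 0, -0.003, 0.001, 0.002]
    - [-0.004, 0, 0, -0.003, 0.001, 0.002]
    - [-0.004, 0, 0, -0.003, 0.001, 0.002]
    - [-0.004, 0, 0, -0.003, 0.001, 0.002]
    - [-0.004, 0, 0, -0.003, 0.001, 0.002]
    - [-0.004, 0, 0, -0.003, 0.001, 0.002]
    - [-0.004, 0, 0, -0.003, 0.001, 0.002]
  fingers: -1

```text
clock: 14.7
tool_pos: [0.659, 0.0833, 0.0724]
orientation: [180.0, 0.0, -180.0]
force: [-0.8, 0.0, 4.7]
opening: 0.0111
```

Emit:
drive_tool:
  moves:
    - [0.04, -0.003, 0, 0, 0, 0]
    - [0.08, -0.005, 0, 0, 0, 0]
    - [0.12, -0.008, 0, 0, 0, 0]
    - [0.17, -0.011, 0, 0, 0, 0]
    - [0.22, -0.014, 0, 0, 0, 0]
    - [0.24, -0.016, 0, 0, 0, 0]
    - [0.24, -0.016, 0, 0, 0, 0]

```text
clock: 15.4
tool_pos: [0.6226, 0.0809, 0.073]
orientation: [180.0, 0.1, -180.0]
force: [0.8, 0.4, 7.3]
opening: 0.0113
```

```bash
python3 - <<'E'
from h import *
pull(1);over(210)
E
```

```text
t 15.4 p [0.6226 0.0809 0.073 ] rpy [ 1.7998e+02  7.0000e-02 -1.7997e+02] F [0.8 0.4 7.3] op 0.0113
[-0.0002, 0.003, 0.0133, 0.0004, 0.0011, 0.0005]
[-0.0012, 0.0034, -0.78, 0.0004, 0.0011, 0.0005]
t 15.4 p [0.6226 0.0809 0.073 ] rpy [ 1.7998e+02  7.0000e-02 -1.7997e+02] F [0.8 0.4 7.3] op 0.0113
[0.8947, 0.1936, -0.781, 0.0004, 0.0011, 0.0005]
[0.8955, 0.1933, -0.081, 0.0004, 0.0011, 0.0005]
[0.8956, 0.1933, -0.011, 0.0004, 0.0011, 0.0005]
```

Emit:
drive_tool:
  moves:
    - [0, 0, -0.25, 0, 0, 0]
    - [0, 0, -0.55, 0, 0, 0]
    - [0.15, 0.03, -0.78, 0, 0, 0]
    - [0.45, 0.1, -0.78, 0, 0, 0]
    - [0.7, 0.16, -0.78, 0, 0, 0]
    - [0.84, 0.185, -0.78, 0, 0, 0]
    - [0.89, 0.193, -0.78, 0, 0, 0]
    - [0.89, 0.193, -0.78, 0, 0, 0]

```text
clock: 16.2
tool_pos: [0.4874, 0.1095, 0.1894]
orientation: [-180.0, -0.0, -179.9]
force: [-0.2, -0.6, -1.5]
opening: 0.0114
```

```bash
python3 - <<'E'
from h import *
over(210)
E
```

```text
t 16.2 p [0.4874 0.1095 0.1894] rpy [-1.8000e+02 -3.0000e-02 -1.7992e+02] F [-0.2 -0.6 -1.5] op 0.0114
[-0.0054, 0.002, -0.0039, -0.0, -0.0006, 0.0014]
[-0.0058, 0.002, 0.6961, -0.0, -0.0006, 0.0014]
[-0.0059, 0.002, 0.7661, -0.0, -0.0006, 0.0014]
```

Emit:
drive_tool:
  moves:
    - [-0.005, 0.002, 0.1, 0, 0, 0]
    - [-0.005, 0.002, 0.3, 0, 0, 0]
    - [-0.005, 0.002, 0.45, 0, 0, 0]
    - [-0.005, 0.002, 0.55, 0, 0, 0]
    - [-0.005, 0.002, 0.6, 0, 0, 0]
    - [-0.005, 0.002, 0.62, 0, 0, 0]

```text
clock: 16.8
tool_pos: [0.4882, 0.1093, 0.0952]
orientation: [-179.9, -0.2, -180.0]
force: [0.6, 0.3, -0.9]
opening: 0.0111
```

```bash
python3 - <<'E'
from h import *
over(210)
E
```

```text
t 16.8 p [0.4882 0.1093 0.0952] rpy [-1.7991e+02 -1.5000e-01 -1.7996e+02] F [ 0.6  0.3 -0.9] op 0.0111
[0.0015, 0.0027, -0.632, -0.0015, -0.0026, 0.0007]
[-0.0004, 0.0037, 0.068, -0.0015, -0.0026, 0.0007]
[-0.0006, 0.0038, 0.138, -0.0015, -0.0026, 0.0007]
```

Emit:
drive_tool:
  moves:
    - [0, 0.004, 0.03, 0, -0.002, 0]
    - [0, 0.004, 0.06, 0, -0.002, 0]
    - [0, 0.004, 0.09, 0, -0.002, 0]
    - [0, 0.004, 0.115, 0, -0.002, 0]
    - [0, 0.004, 0.124, 0, -0.002, 0]
    - [0, 0.004, 0.124, 0, -0.002, 0]

```text
clock: 17.4
tool_pos: [0.4884, 0.11, 0.0771]
orientation: [-179.9, -0.0, -179.9]
force: [-1.1, 0.2, 3.2]
opening: 0.0111
```

Emit:
drive_tool:
  moves:
    - [0, 0, 0, 0, 0, 0]
    - [0, 0, 0, 0, 0, 0]
    - [0, 0, -0.1, 0, 0, 0]
    - [0, 0, -0.35, 0, 0, 0]
    - [0, 0, -0.6, 0, 0, 0]
    - [-0.3, -0.2, -0.7, 0, 0, 0]
    - [-0.6, -0.35, -0.7, 0, 0, 0]
    - [-0.9, -0.5, -0.7, 0, 0, 0]
  fingers: -0.55

```text
clock: 18.2
tool_pos: [0.6196, 0.0377, 0.1839]
orientation: [-180.0, 0.2, -179.9]
force: [0.5, 1.3, -0.1]
opening: 0.0199
```

```bash
python3 - <<'E'
from h import *
pick(0)
E
```

```text
t 18.2 p [0.6196 0.0377 0.1839] rpy [-1.7998e+02  1.7000e-01 -1.7985e+02] F [ 0.5  1.3 -0.1] op 0.0199
[-0.2766, -0.0436, 0.2266, -0.0003, 0.0028, 0.0024]
[-0.2751, -0.0434, 0.7533, -0.0003, 0.0028, 0.0024]
```

Emit:
drive_tool:
  moves:
    - [-0.15, -0.03, 0.05, 0, 0, 0]
    - [-0.25, -0.043, 0.1, 0, 0, 0]
    - [-0.275, -0.043, 0.2, 0, 0, 0]
    - [-0.275, -0.043, 0.4, 0, 0, 0]
    - [-0.275, -0.043, 0.6, 0, 0, 0]
    - [-0.275, -0.043, 0.71, 0, 0, 0]
    - [-0.275, -0.043, 0.745, 0, 0, 0]
    - [-0.275, -0.043, 0.745, 0, 0, 0]
  fingers: 0

```text
clock: 19.0
tool_pos: [0.6601, 0.0318, 0.0714]
orientation: [-180.0, 0.1, -179.8]
force: [-0.2, -0.7, 0.0]
opening: 0.0438
```

```bash
python3 - <<'E'
from h import *
pick(0)
s=snap('wrist','w11.png')
E
```

```text
t 19.0 p [0.6601 0.0318 0.0714] rpy [-1.7995e+02  7.0000e-02 -1.7980e+02] F [-0.2 -0.7  0. ] op 0.0438
[-0.0085, -0.0037, -0.524, -0.0008, 0.0011, 0.0033]
[-0.0079, -0.0033, 0.0026, -0.0008, 0.0011, 0.0033]
```

View pics/w11.png

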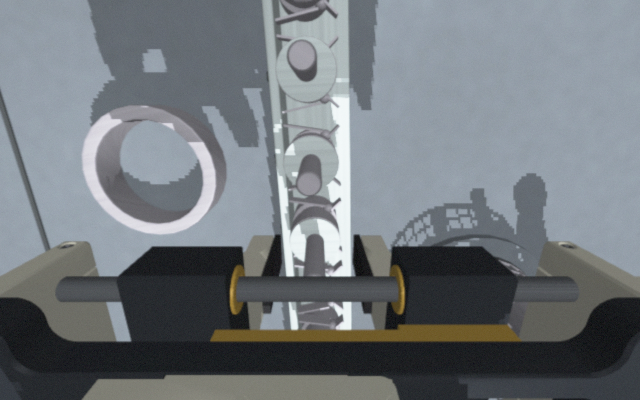

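Emit:
drive_tool:
  moves:
    - [-0.008, -0.003, 0, -0.001, 0.001, 0.003]
    - [-0.008, -0.003, 0, -0.001, 0.001, 0.003]
    - [-0.008, -0.003, 0, -0.001, 0.001, 0.003]
    - [-0.008, -0.003, 0, -0.001, 0.001, 0.003]
    - [-0.008, -0.003, 0, -0.001, 0.001, 0.003]
    - [-0.008, -0.003, 0, -0.001, 0.001, 0.003]
    - [-0.008, -0.003, 0, -0.001, 0.001, 0.003]
  fingers: -1

```text
clock: 19.75
tool_pos: [0.662, 0.0314, 0.0728]
orientation: [180.0, 0.1, -180.0]
force: [-2.2, -0.1, 3.9]
opening: 0.0114
```

Emit:
drive_tool:
  moves:
    - [0.04, -0.003, 0, 0, 0, 0]
    - [0.08, -0.005, 0, 0, 0, 0]
    - [0.12, -0.008, 0, 0, 0, 0]
    - [0.17, -0.011, 0, 0, 0, 0]
    - [0.22, -0.014, 0, 0, 0, 0]
    - [0.24, -0.016, 0, 0, 0, 0]
    - [0.24, -0.016, 0, 0, 0, 0]

```text
clock: 20.45
tool_pos: [0.625, 0.0288, 0.0728]
orientation: [180.0, 0.0, -180.0]
force: [-2.4, 0.2, 2.8]
opening: 0.0112
```

```bash
python3 - <<'E'
from h import *
over(-90)
E
```

```text
t 20.45 p [0.625  0.0288 0.0728] rpy [ 1.7998e+02  5.0000e-02 -1.7998e+02] F [-2.4  0.2  2.8] op 0.0112
[0.6972, 0.4172, -0.7816, 0.0003, 0.0008, 0.0004]
[0.6978, 0.417, -0.0816, 0.0003, 0.0008, 0.0004]
[0.6979, 0.4169, -0.0116, 0.0003, 0.0008, 0.0004]
```

Emit:
drive_tool:
  moves:
    - [0, 0, -0.25, 0, 0, 0]
    - [0, 0, -0.55, 0, 0, 0]
    - [0.12, 0.07, -0.78, 0, 0, 0]
    - [0.35, 0.2, -0.78, 0, 0, 0]
    - [0.55, 0.33, -0.78, 0, 0, 0]
    - [0.66, 0.395, -0.78, 0, 0, 0]
    - [0.695, 0.417, -0.78, 0, 0, 0]
    - [0.695, 0.417, -0.78, 0, 0, 0]

```text
clock: 21.25
tool_pos: [0.5202, 0.0915, 0.1899]
orientation: [180.0, 0.0, -179.9]
force: [0.0, 0.2, -1.0]
opening: 0.0113
```

```bash
python3 - <<'E'
from h import *
over(-90)
snap('wrist','w12.png')
E
```

```text
t 21.25 p [0.5202 0.0915 0.1899] rpy [ 1.7998e+02  4.0000e-02 -1.7991e+02] F [ 0.   0.2 -1. ] op 0.0113
[-0.0009, -0.0017, -0.0009, 0.0003, 0.0006, 0.0015]
[-0.0004, -0.0019, 0.6991, 0.0003, 0.0006, 0.0015]
[-0.0004, -0.0019, 0.7691, 0.0003, 0.0006, 0.0015]
```

View pics/w12.png

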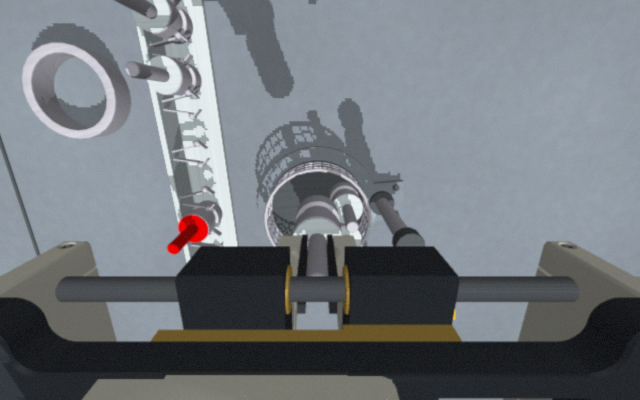

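Emit:
drive_tool:
  moves:
    - [0, -0.002, 0.1, 0, 0, 0]
    - [0, -0.002, 0.3, 0, 0, 0]
    - [0, -0.002, 0.45, 0, 0, 0]
    - [0, -0.002, 0.55, 0, 0, 0]
    - [0, -0.002, 0.6, 0, 0, 0]
    - [0, -0.002, 0.62, 0, 0, 0]

```text
clock: 21.9
tool_pos: [0.5212, 0.0904, 0.0957]
orientation: [-179.9, -0.0, -180.0]
force: [1.0, 0.1, -0.6]
opening: 0.0116
```

```bash
python3 - <<'E'
from h import *
over(-90)
E
```

```text
t 21.9 p [0.5212 0.0904 0.0957] rpy [-1.7995e+02 -5.0000e-02 -1.7998e+02] F [ 1.   0.1 -0.6] op 0.0116
[0.0063, 0.0051, -0.6286, -0.0009, -0.0008, 0.0003]
[0.0057, 0.0058, 0.0714, -0.0009, -0.0008, 0.0003]
[0.0057, 0.0058, 0.1414, -0.0009, -0.0008, 0.0003]
```

Emit:
drive_tool:
  moves:
    - [0.006, 0.006, 0.03, 0, 0, 0]
    - [0.006, 0.006, 0.06, 0, 0, 0]
    - [0.006, 0.006, 0.09, 0, 0, 0]
    - [0.006, 0.006, 0.115, 0, 0, 0]
    - [0.006, 0.006, 0.126, 0, 0, 0]
    - [0.006, 0.006, 0.126, 0, 0, 0]

```text
clock: 22.5
tool_pos: [0.5204, 0.0914, 0.077]
orientation: [-179.9, -0.0, -180.0]
force: [-0.4, 0.8, -1.2]
opening: 0.0111
```

Emit:
drive_tool:
  moves:
    - [0, 0, 0, 0, 0, 0]
    - [0, 0, 0, 0, 0, 0]
    - [0, 0, -0.1, 0, 0, 0]
    - [0, 0, -0.35, 0, 0, 0]
    - [0, 0, -0.6, 0, 0, 0]
    - [-0.25, -0.25, -0.7, 0, 0, 0]
    - [-0.5, -0.5, -0.7, 0, 0, 0]
    - [-0.75, -0.7, -0.7, 0, 0, 0]
  fingers: -0.55

```text
clock: 23.3
tool_pos: [0.6299, -0.0105, 0.1838]
orientation: [-180.0, 0.1, -179.9]
force: [0.6, 1.0, 0.3]
opening: 0.0197
```

```bash
python3 - <<'E'
from h import *
pick(-1)
E
```

```text
t 23.3 p [ 0.6299 -0.0105  0.1838] rpy [-1.8000e+02  1.4000e-01 -1.7989e+02] F [0.6 1.  0.3] op 0.0197
[-0.2257, -0.0673, 0.226, -0.0, 0.0023, 0.0019]
[-0.2244, -0.0673, 0.7526, -0.0, 0.0023, 0.0019]
```

Emit:
drive_tool:
  moves:
    - [-0.12, -0.04, 0.05, 0, 0, 0]
    - [-0.21, -0.067, 0.1, 0, 0, 0]
    - [-0.225, -0.067, 0.2, 0, 0, 0]
    - [-0.225, -0.067, 0.4, 0, 0, 0]
    - [-0.225, -0.067, 0.6, 0, 0, 0]
    - [-0.225, -0.067, 0.71, 0, 0, 0]
    - [-0.225, -0.067, 0.745, 0, 0, 0]
    - [-0.225, -0.067, 0.745, 0, 0, 0]
  fingers: 0

```text
clock: 24.1
tool_pos: [0.6628, -0.0198, 0.0713]
orientation: [-180.0, 0.0, -179.8]
force: [0.5, 0.4, 0.6]
opening: 0.044
```

```bash
python3 - <<'E'
from h import *
pick(-1)
E
```

```text
t 24.1 p [ 0.6628 -0.0198  0.0713] rpy [-1.7998e+02  3.0000e-02 -1.7983e+02] F [0.5 0.4 0.6] op 0.044
[-0.0069, -0.0051, -0.525, -0.0004, 0.0005, 0.0029]
[-0.0066, -0.0049, 0.0017, -0.0004, 0.0005, 0.0029]
```

Next goes to slot 90.

Emit:
drive_tool:
  moves:
    - [-0.006, -0.005, 0, 0, 0, 0.003]
    - [-0.006, -0.005, 0, 0, 0, 0.003]
    - [-0.006, -0.005, 0, 0, 0, 0.003]
    - [-0.006, -0.005, 0, 0, 0, 0.003]
    - [-0.006, -0.005, 0, 0, 0, 0.003]
    - [-0.006, -0.005, 0, 0, 0, 0.003]
    - [-0.006, -0.005, 0, 0, 0, 0.003]
  fingers: -1

```text
clock: 24.8
tool_pos: [0.664, -0.0206, 0.0718]
orientation: [-180.0, 0.1, 180.0]
force: [-1.4, 1.4, 4.5]
opening: 0.0116
```

Emit:
drive_tool:
  moves:
    - [0.04, -0.003, 0, 0, 0, 0]
    - [0.08, -0.005, 0, 0, 0, 0]
    - [0.12, -0.008, 0, 0, 0, 0]
    - [0.17, -0.011, 0, 0, 0, 0]
    - [0.22, -0.014, 0, 0, 0, 0]
    - [0.24, -0.016, 0, 0, 0, 0]
    - [0.24, -0.016, 0, 0, 0, 0]

```text
clock: 25.5
tool_pos: [0.6269, -0.0232, 0.0717]
orientation: [-180.0, 0.0, 180.0]
force: [-1.8, 0.9, 3.3]
opening: 0.0114
```

```bash
python3 - <<'E'
from h import *
over(90)
snap('wrist','w13.png')
E
```

```text
t 25.5 p [ 0.6269 -0.0232  0.0717] rpy [-179.97    0.    179.99] F [-1.8  0.9  3.3] op 0.0114
[0.711, 1.2558, -0.7892, -0.0005, 0.0, -0.0001]
[0.711, 1.2562, -0.0892, -0.0005, 0.0, -0.0001]
[0.711, 1.2562, -0.0192, -0.0005, 0.0, -0.0001]
```

View pics/w13.png

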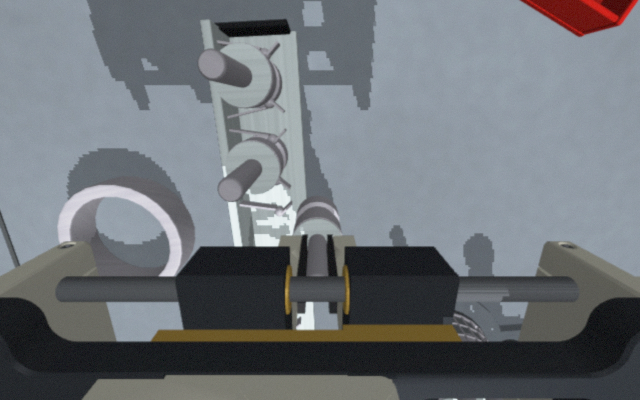

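Emit:
drive_tool:
  moves:
    - [0, 0, -0.25, 0, 0, 0]
    - [0, 0, -0.55, 0, 0, 0]
    - [0.1, 0.15, -0.79, 0, 0, 0]
    - [0.25, 0.42, -0.79, 0, 0, 0]
    - [0.4, 0.7, -0.79, 0, 0, 0]
    - [0.55, 0.95, -0.79, 0, 0, 0]
    - [0.6, 1.0, -0.79, 0, 0, 0]
    - [0.6, 1.0, -0.79, 0, 0, 0]

```text
clock: 26.35
tool_pos: [0.5359, 0.1281, 0.19]
orientation: [-180.0, -0.1, -179.9]
force: [-0.4, 0.1, -1.3]
opening: 0.0113
```

```bash
python3 - <<'E'
from h import *
over(90)
E
```

```text
t 26.35 p [0.5359 0.1281 0.19  ] rpy [-1.7995e+02 -6.0000e-02 -1.7986e+02] F [-0.4  0.1 -1.3] op 0.0113
[0.1032, 0.2483, 0.0001, -0.0008, -0.0011, 0.0024]
[0.1025, 0.2489, 0.7001, -0.0008, -0.0011, 0.0024]
[0.1024, 0.2489, 0.7701, -0.0008, -0.0011, 0.0024]
```

Emit:
drive_tool:
  moves:
    - [0.06, 0.15, 0, 0, 0, 0.002]
    - [0.1, 0.235, 0.03, 0, 0, 0.002]
    - [0.102, 0.248, 0.12, 0, 0, 0.002]
    - [0.102, 0.248, 0.3, 0, 0, 0.002]
    - [0.102, 0.248, 0.46, 0, 0, 0.002]
    - [0.102, 0.248, 0.58, 0, 0, 0.002]
    - [0.102, 0.248, 0.64, 0, 0, 0.002]
    - [0.102, 0.248, 0.64, 0, 0, 0.002]

```text
clock: 27.15
tool_pos: [0.5199, 0.1642, 0.0925]
orientation: [-179.8, -0.2, 180.0]
force: [-0.5, -0.8, -1.0]
opening: 0.0112
```

```bash
python3 - <<'E'
from h import *
over(90)
E
```

```text
t 27.15 p [0.5199 0.1642 0.0925] rpy [-179.84   -0.21  179.98] F [-0.5 -0.8 -1. ] op 0.0112
[-0.0004, 0.0059, -0.6502, -0.0026, -0.0036, -0.0003]
[-0.003, 0.0078, 0.0498, -0.0026, -0.0036, -0.0003]
[-0.0033, 0.008, 0.1198, -0.0026, -0.0036, -0.0003]
```

Emit:
drive_tool:
  moves:
    - [-0.003, 0.007, 0.02, -0.002, -0.003, 0]
    - [-0.003, 0.007, 0.05, -0.002, -0.003, 0]
    - [-0.003, 0.007, 0.08, -0.002, -0.003, 0]
    - [-0.003, 0.007, 0.105, -0.002, -0.003, 0]
    - [-0.003, 0.007, 0.115, -0.002, -0.003, 0]
    - [-0.003, 0.007, 0.115, -0.002, -0.003, 0]

```text
clock: 27.75
tool_pos: [0.5204, 0.1652, 0.0757]
orientation: [-180.0, -0.0, -180.0]
force: [-1.7, 0.5, 2.9]
opening: 0.0111
```

Emit:
drive_tool:
  moves:
    - [0, 0, 0, 0, 0, 0]
    - [0, 0, 0, 0, 0, 0]
    - [0, 0, -0.1, 0, 0, 0]
    - [0, 0, -0.35, 0, 0, 0]
    - [0, 0, -0.65, 0, 0, 0]
    - [0, 0.1, -0.85, 0, 0, 0]
    - [0, 0.2, -0.95, 0, 0, 0]
    - [0, 0.2, -0.95, 0, 0, 0]
  fingers: -0.55

```text
clock: 28.55
tool_pos: [0.5218, 0.1973, 0.221]
orientation: [179.9, 0.2, -179.9]
force: [0.1, -0.7, -0.4]
opening: 0.0196
```

```bash
python3 - <<'E'
from h import *
go()
s=vision.snapshot('wrist')
C=[(*c0,.052,.060,(0,0,255)),(*c0,.052,.057,(0,255,0)),(*c0,.11,.006,(255,0,255))]
for d in (30,-30,90,-90,150,210): C.append((*slot(d),.11,.006,(255,0,255)));C.append((*slot(d),.062,.017,(255,0,255)))
overlay(s,C,(220,50,420,200),'w14c.png',4)
E
```

```text
t 28.55 p [0.5218 0.1973 0.221 ] rpy [ 179.86    0.25 -179.92] F [ 0.1 -0.7 -0.4] op 0.0196
```

View pics/w14c.png

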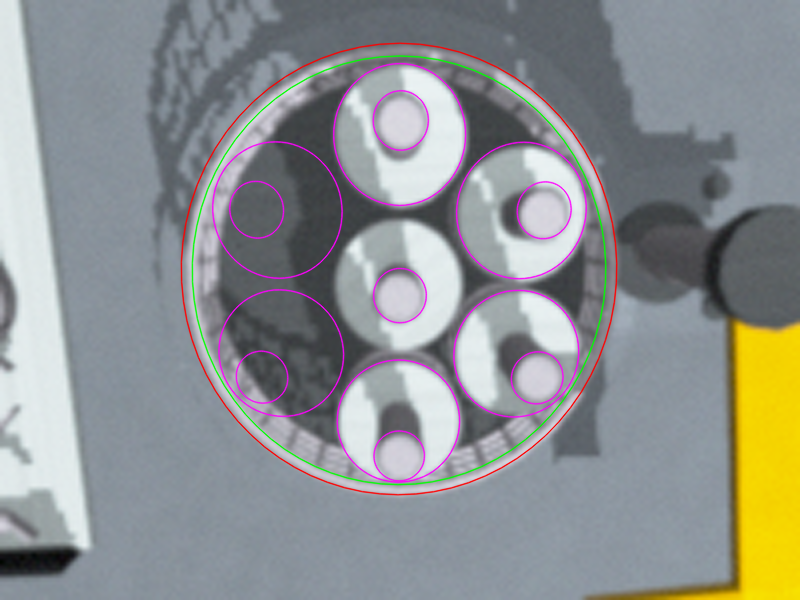

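Emit:
drive_tool:
  moves:
    - [-0.15, -0.25, 0.1, 0, 0, 0]
    - [-0.3, -0.5, 0.25, 0, 0, 0]
    - [-0.45, -0.75, 0.25, 0, 0, 0]
    - [-0.6, -1.0, 0.25, 0, 0, 0]
    - [-0.6, -1.0, 0.25, 0, 0, 0]
  fingers: 0

```text
clock: 29.1
tool_pos: [0.6116, 0.0416, 0.1791]
orientation: [-179.9, -0.1, 179.8]
force: [-0.7, -0.1, -0.7]
opening: 0.0435
```

```bash
python3 - <<'E'
from h import *
pick(-2)
E
```

```text
t 29.1 p [0.6116 0.0416 0.1791] rpy [-1.7995e+02 -1.0000e-01  1.7981e+02] F [-0.7 -0.1 -0.7] op 0.0435
[-0.3686, -0.7582, 0.1937, -0.0009, -0.0017, -0.0032]
[-0.3695, -0.7577, 0.7204, -0.0009, -0.0017, -0.0032]
```

Emit:
drive_tool:
  moves:
    - [-0.15, -0.28, 0, 0, 0, 0]
    - [-0.28, -0.56, 0, 0, 0, -0.003]
    - [-0.36, -0.73, 0.08, 0, 0, -0.003]
    - [-0.369, -0.757, 0.25, 0, 0, -0.003]
    - [-0.369, -0.757, 0.45, 0, 0, -0.003]
    - [-0.369, -0.757, 0.63, 0, 0, -0.003]
    - [-0.369, -0.757, 0.715, 0, 0, -0.003]
    - [-0.369, -0.757, 0.715, 0, 0, -0.003]

```text
clock: 29.9
tool_pos: [0.6644, -0.0725, 0.069]
orientation: [-179.9, -0.4, 180.0]
force: [-0.1, 0.1, -0.0]
opening: 0.044
```

```bash
python3 - <<'E'
from h import *
pick(-2)
E
```

```text
t 29.9 p [ 0.6644 -0.0725  0.069 ] rpy [-179.91   -0.39  179.97] F [-0.1  0.1 -0. ] op 0.044
[-0.01, 0.0, -0.5404, -0.0014, -0.0066, -0.0005]
[-0.0136, 0.0008, -0.0137, -0.0014, -0.0066, -0.0005]
```

Emit:
drive_tool:
  moves:
    - [-0.012, 0, -0.012, -0.001, -0.006, 0]
    - [-0.012, 0, -0.012, -0.001, -0.006, 0]
    - [-0.012, 0, -0.012, -0.001, -0.006, 0]
    - [-0.012, 0, -0.012, -0.001, -0.006, 0]
    - [-0.012, 0, -0.012, -0.001, -0.006, 0]
    - [-0.012, 0, -0.012, -0.001, -0.006, 0]
    - [-0.012, 0, -0.012, -0.001, -0.006, 0]
  fingers: -1

```text
clock: 30.6
tool_pos: [0.6665, -0.0724, 0.0715]
orientation: [-180.0, 0.0, 180.0]
force: [-2.0, 1.4, 6.1]
opening: 0.0117
```

Emit:
drive_tool:
  moves:
    - [0.04, -0.003, 0, 0, 0, 0]
    - [0.08, -0.005, 0, 0, 0, 0]
    - [0.12, -0.008, 0, 0, 0, 0]
    - [0.17, -0.011, 0, 0, 0, 0]
    - [0.22, -0.014, 0, 0, 0, 0]
    - [0.25, -0.016, 0, 0, 0, 0]
    - [0.25, -0.016, 0, 0, 0, 0]

```text
clock: 31.3
tool_pos: [0.6278, -0.075, 0.0715]
orientation: [-180.0, -0.0, 180.0]
force: [0.1, -0.5, 3.7]
opening: 0.0114
```

```bash
python3 - <<'E'
from h import *
over(30)
E
```

```text
t 31.3 p [ 0.6278 -0.075   0.0715] rpy [-1.7997e+02 -5.0000e-02  1.7998e+02] F [ 0.1 -0.5  3.7] op 0.0114
[0.5042, 1.4782, -0.7902, -0.0005, -0.0008, -0.0004]
[0.5036, 1.4785, -0.0902, -0.0005, -0.0008, -0.0004]
[0.5036, 1.4786, -0.0202, -0.0005, -0.0008, -0.0004]
```

Emit:
drive_tool:
  moves:
    - [0, 0, -0.25, 0, 0, 0]
    - [0, 0, -0.55, 0, 0, 0]
    - [0.06, 0.17, -0.79, 0, 0, 0]
    - [0.15, 0.45, -0.79, 0, 0, 0]
    - [0.25, 0.73, -0.79, 0, 0, 0]
    - [0.34, 0.98, -0.79, 0, 0, 0]
    - [0.34, 1.0, -0.79, 0, 0, 0]

```text
clock: 32.0
tool_pos: [0.575, 0.0782, 0.1898]
orientation: [-180.0, -0.1, -179.8]
force: [-0.0, 0.6, -1.7]
opening: 0.0115
```

```bash
python3 - <<'E'
from h import *
over(30)
E
```

```text
t 32.0 p [0.575  0.0782 0.1898] rpy [-1.7999e+02 -1.2000e-01 -1.7984e+02] F [-0.   0.6 -1.7] op 0.0115
[0.1501, 0.4577, -0.0013, -0.0001, -0.002, 0.0026]
[0.1486, 0.4578, 0.6987, -0.0001, -0.002, 0.0026]
[0.1484, 0.4578, 0.7687, -0.0001, -0.002, 0.0026]
```

Emit:
drive_tool:
  moves:
    - [0.08, 0.25, 0, 0, 0, 0.002]
    - [0.14, 0.42, 0, 0, 0, 0.002]
    - [0.149, 0.457, 0.04, 0, -0.002, 0.002]
    - [0.149, 0.457, 0.2, 0, -0.002, 0.002]
    - [0.149, 0.457, 0.4, 0, -0.002, 0.002]
    - [0.149, 0.457, 0.55, 0, -0.002, 0.002]
    - [0.149, 0.457, 0.63, 0, -0.002, 0.002]
    - [0.149, 0.457, 0.64, 0, -0.002, 0.002]

```text
clock: 32.8
tool_pos: [0.5513, 0.1455, 0.0919]
orientation: [-179.9, -0.2, 180.0]
force: [0.1, 0.2, 0.3]
opening: 0.0111
```

```bash
python3 - <<'E'
from h import *
over(30)
E
```

```text
t 32.8 p [0.5513 0.1455 0.0919] rpy [-179.88   -0.19  180.  ] F [0.1 0.2 0.3] op 0.0111
[-0.0044, 0.0073, -0.6538, -0.0021, -0.0032, -0.0001]
[-0.0068, 0.0088, 0.0462, -0.0021, -0.0032, -0.0001]
[-0.007, 0.009, 0.1162, -0.0021, -0.0032, -0.0001]
```

Emit:
drive_tool:
  moves:
    - [-0.007, 0.009, 0.02, -0.002, -0.003, 0]
    - [-0.007, 0.009, 0.05, -0.002, -0.003, 0]
    - [-0.007, 0.009, 0.08, -0.002, -0.003, 0]
    - [-0.007, 0.009, 0.102, -0.002, -0.003, 0]
    - [-0.007, 0.009, 0.112, -0.002, -0.003, 0]
    - [-0.007, 0.009, 0.112, -0.002, -0.003, 0]

```text
clock: 33.4
tool_pos: [0.5526, 0.147, 0.0755]
orientation: [180.0, 0.0, -180.0]
force: [-0.5, -1.0, 0.6]
opening: 0.0112
```

Emit:
drive_tool:
  moves:
    - [0, 0, 0, 0, 0, 0]
    - [0, 0, 0, 0, 0, 0]
    - [0, 0, -0.1, 0, 0, 0]
    - [0, 0, -0.35, 0, 0, 0]
    - [0, 0, -0.6, 0, 0, 0]
    - [-0.15, -0.3, -0.7, 0, 0, 0]
    - [-0.3, -0.6, -0.7, 0, 0, 0]
    - [-0.45, -0.9, -0.7, 0, 0, 0]
  fingers: -0.55

```text
clock: 34.2
tool_pos: [0.6198, 0.0139, 0.182]
orientation: [179.9, 0.2, -179.9]
force: [1.2, 0.7, -0.2]
opening: 0.0199
```

```bash
python3 - <<'E'
from h import *
pick(-3)
E
```

```text
t 34.2 p [0.6198 0.0139 0.182 ] rpy [ 1.7995e+02  1.6000e-01 -1.7988e+02] F [ 1.2  0.7 -0.2] op 0.0199
[-0.3258, -0.9215, 0.2133, 0.0009, 0.0027, 0.002]
[-0.3243, -0.922, 0.74, 0.0009, 0.0027, 0.002]
```

Emit:
drive_tool:
  moves:
    - [-0.11, -0.31, 0, 0, 0, 0]
    - [-0.22, -0.62, 0, 0, 0, 0.002]
    - [-0.31, -0.86, 0.03, 0, 0, 0.002]
    - [-0.325, -0.921, 0.15, 0, 0, 0.002]
    - [-0.325, -0.921, 0.4, 0, 0.002, 0.002]
    - [-0.325, -0.921, 0.62, 0, 0.002, 0.002]
    - [-0.325, -0.921, 0.73, 0, 0.002, 0.002]
    - [-0.325, -0.921, 0.73, 0, 0.002, 0.002]
  fingers: 0

```text
clock: 35.0
tool_pos: [0.6671, -0.1242, 0.0692]
orientation: [179.9, -0.3, 180.0]
force: [-0.2, 0.1, 0.7]
opening: 0.0439
```

```bash
python3 - <<'E'
from h import *
pick(-3)
s=snap('wrist','w15.png')
E
```

```text
t 35.0 p [ 0.6671 -0.1242  0.0692] rpy [179.95  -0.27 179.96] F [-0.2  0.1  0.7] op 0.0439
[-0.0104, 0.0005, -0.5387, 0.0009, -0.0046, -0.0007]
[-0.0129, 0.0, -0.0121, 0.0009, -0.0046, -0.0007]
```

View pics/w15.png

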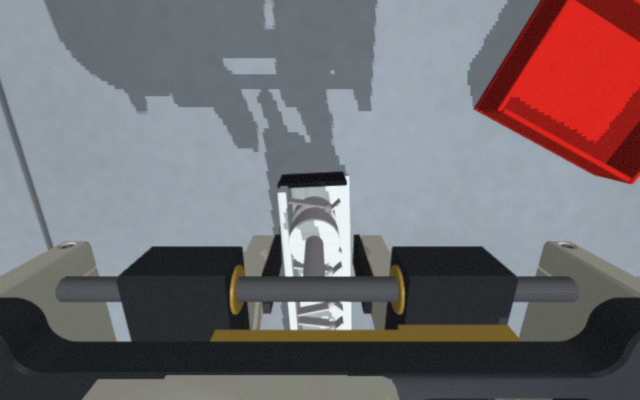

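Emit:
drive_tool:
  moves:
    - [-0.012, 0, -0.012, 0, -0.004, 0]
    - [-0.012, 0, -0.012, 0, -0.004, 0]
    - [-0.012, 0, -0.012, 0, -0.004, 0]
    - [-0.012, 0, -0.012, 0, -0.004, 0]
    - [-0.012, 0, -0.012, 0, -0.004, 0]
    - [-0.012, 0, -0.012, 0, -0.004, 0]
    - [-0.012, 0, -0.012, 0, -0.004, 0]
  fingers: -1

```text
clock: 35.75
tool_pos: [0.6696, -0.1243, 0.0738]
orientation: [180.0, 0.1, -180.0]
force: [-4.3, 1.1, 6.9]
opening: 0.0116
```

Emit:
drive_tool:
  moves:
    - [0.04, -0.003, 0, 0, 0, 0]
    - [0.08, -0.005, 0, 0, 0, 0]
    - [0.12, -0.008, 0, 0, 0, 0]
    - [0.17, -0.011, 0, 0, 0, 0]
    - [0.22, -0.014, 0, 0, 0, 0]
    - [0.25, -0.016, 0, 0, 0, 0]
    - [0.25, -0.016, 0, 0, 0, 0]

```text
clock: 36.45
tool_pos: [0.6309, -0.1269, 0.0737]
orientation: [180.0, 0.0, 180.0]
force: [-1.7, 0.2, 3.2]
opening: 0.0112
```

```bash
python3 - <<'E'
from h import *
over(-30)
E
```

```text
t 36.45 p [ 0.6309 -0.1269  0.0737] rpy [1.7998e+02 3.0000e-02 1.7999e+02] F [-1.7  0.2  3.2] op 0.0112
[0.5239, 1.5782, -0.7746, 0.0004, 0.0004, -0.0002]
[0.5242, 1.578, -0.0746, 0.0004, 0.0004, -0.0002]
[0.5243, 1.5779, -0.0046, 0.0004, 0.0004, -0.0002]
```

Emit:
drive_tool:
  moves:
    - [0, 0, -0.25, 0, 0, 0]
    - [0, 0, -0.55, 0, 0, 0]
    - [0.06, 0.17, -0.775, 0, 0, 0]
    - [0.15, 0.45, -0.775, 0, 0, 0]
    - [0.25, 0.73, -0.775, 0, 0, 0]
    - [0.34, 0.98, -0.775, 0, 0, 0]
    - [0.34, 1.0, -0.775, 0, 0, 0]

```text
clock: 37.15
tool_pos: [0.5782, 0.0262, 0.1901]
orientation: [179.9, -0.0, -179.8]
force: [0.6, 0.3, -0.8]
opening: 0.0112
```

```bash
python3 - <<'E'
from h import *
over(-30)
E
```

```text
t 37.15 p [0.5782 0.0262 0.1901] rpy [ 1.7994e+02 -1.0000e-02 -1.7984e+02] F [ 0.6  0.3 -0.8] op 0.0112
[0.171, 0.5577, 0.0014, 0.001, -0.0002, 0.0027]
[0.1708, 0.5569, 0.7014, 0.001, -0.0002, 0.0027]
[0.1708, 0.5568, 0.7714, 0.001, -0.0002, 0.0027]
```

Emit:
drive_tool:
  moves:
    - [0.08, 0.28, 0, 0, 0, 0.002]
    - [0.15, 0.49, 0, 0, 0, 0.002]
    - [0.17, 0.55, 0.05, 0, 0, 0.002]
    - [0.17, 0.556, 0.15, 0, 0, 0.002]
    - [0.17, 0.556, 0.25, 0, 0, 0.002]
    - [0.17, 0.556, 0.31, 0, 0, 0.002]
    - [0.17, 0.556, 0.31, 0, 0, 0.002]

```text
clock: 37.85
tool_pos: [0.5516, 0.1087, 0.142]
orientation: [-180.0, -0.2, -180.0]
force: [0.3, -0.2, -1.3]
opening: 0.0115
```

```bash
python3 - <<'E'
from h import *
over(-30)
snap('wrist','w16.png')
E
```

```text
t 37.85 p [0.5516 0.1087 0.142 ] rpy [-179.97   -0.18 -180.  ] F [ 0.3 -0.2 -1.3] op 0.0115
[-0.0036, 0.0074, -0.3198, -0.0005, -0.0031, 0.0]
[-0.0058, 0.0077, 0.3802, -0.0005, -0.0031, 0.0]
[-0.0061, 0.0077, 0.4502, -0.0005, -0.0031, 0.0]
```

View pics/w16.png

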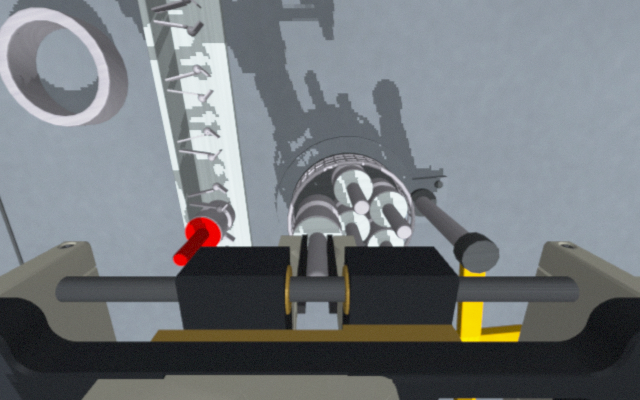

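Emit:
drive_tool:
  moves:
    - [-0.005, 0.007, 0, 0, -0.003, 0]
    - [-0.005, 0.007, 0.07, 0, -0.003, 0]
    - [-0.005, 0.007, 0.15, 0, -0.003, 0]
    - [-0.005, 0.007, 0.23, 0, -0.003, 0]
    - [-0.005, 0.007, 0.3, 0, -0.003, 0]
    - [-0.005, 0.007, 0.34, 0, -0.003, 0]
    - [-0.005, 0.007, 0.34, 0, -0.003, 0]

```text
clock: 38.6
tool_pos: [0.5523, 0.1096, 0.0907]
orientation: [-179.9, -0.0, -180.0]
force: [-0.8, -0.2, -0.9]
opening: 0.0116
```

```bash
python3 - <<'E'
from h import *
over(-30)
E
```

```text
t 38.6 p [0.5523 0.1096 0.0907] rpy [-1.7994e+02 -3.0000e-02 -1.7999e+02] F [-0.8 -0.2 -0.9] op 0.0116
[0.0001, 0.0004, -0.6617, -0.001, -0.0005, 0.0002]
[-0.0003, 0.0011, 0.0383, -0.001, -0.0005, 0.0002]
[-0.0003, 0.0012, 0.1083, -0.001, -0.0005, 0.0002]
```

Emit:
drive_tool:
  moves:
    - [0, 0.001, 0.03, 0, 0, 0]
    - [0, 0.001, 0.06, 0, 0, 0]
    - [0, 0.001, 0.08, 0, 0, 0]
    - [0, 0.001, 0.09, 0, 0, 0]
    - [0, 0.001, 0.09, 0, 0, 0]

```text
clock: 39.1
tool_pos: [0.5524, 0.1098, 0.0777]
orientation: [-179.9, -0.0, -180.0]
force: [-0.9, 0.2, 2.8]
opening: 0.0116
```

Emit:
drive_tool:
  moves:
    - [0, 0, 0, 0, 0, 0]
    - [0, 0, 0, 0, 0, 0]
    - [0, 0, -0.1, 0, 0, 0]
    - [0, 0, -0.35, 0, 0, 0]
    - [0, 0, -0.6, 0, 0, 0]
    - [0.05, 0.2, -0.85, 0, 0, 0]
    - [0.1, 0.5, -0.95, 0, 0, 0]
    - [0.1, 0.58, -0.95, 0, 0, 0]
  fingers: -0.55

```text
clock: 39.9
tool_pos: [0.5384, 0.2005, 0.2236]
orientation: [179.8, 0.3, -179.9]
force: [0.7, -0.0, -0.9]
opening: 0.0196
```

```bash
python3 - <<'E'
from h import *
go()
s=vision.snapshot('wrist')
C=[(*c0,.052,.060,(0,0,255)),(*c0,.11,.006,(255,0,255))]
for d in (30,-30,90,-90,150,210): C.append((*slot(d),.11,.006,(255,0,255)));C.append((*slot(d),.062,.017,(255,0,255)))
overlay(s,C,(150,40,420,220),'w17c.png',3)
p=P(2);go((*p,.15,180),(*p,.071,180))
E
```

```text
t 39.9 p [0.5384 0.2005 0.2236] rpy [ 179.84    0.3  -179.87] F [ 0.7 -0.  -0.9] op 0.0196
t 39.95 p [0.5379 0.2005 0.2217] rpy [ 1.7991e+02  1.6000e-01 -1.7983e+02] F [ 1.3  0.9 -0.3] op 0.0199
[-0.785, -0.4401, 0.4796, 0.0014, 0.0027, 0.0028]
[-0.7835, -0.4409, 1.0062, 0.0014, 0.0027, 0.0028]
```

View pics/w17c.png

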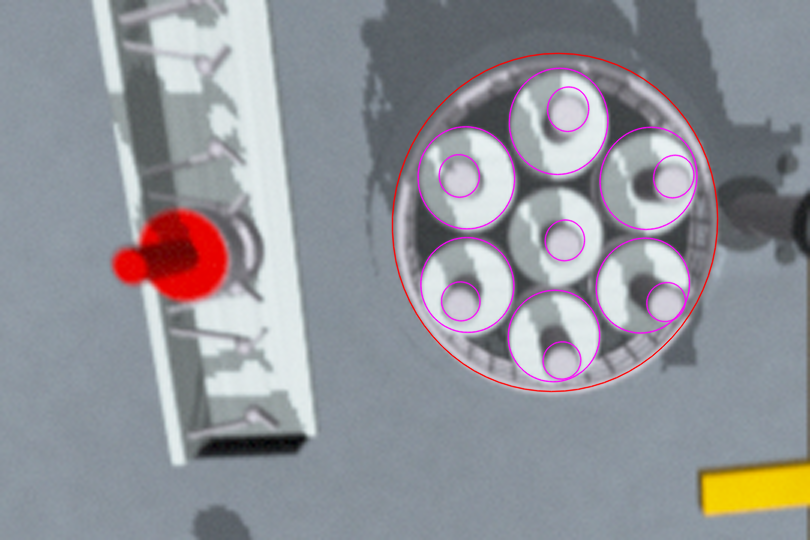

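All seven plungers are seated upright on their slots, with the red reject still in clip 2. Next I pick it.

Emit:
drive_tool:
  moves:
    - [-0.25, -0.15, 0.1, 0, 0, 0]
    - [-0.5, -0.3, 0.25, 0, 0, 0.003]
    - [-0.74, -0.42, 0.4, 0, 0, 0.003]
    - [-0.784, -0.441, 0.5, 0, 0.002, 0.003]
    - [-0.784, -0.441, 0.7, 0, 0.002, 0.003]
    - [-0.784, -0.441, 0.88, 0, 0.002, 0.003]
    - [-0.784, -0.441, 0.99, 0, 0.002, 0.003]
    - [-0.784, -0.441, 0.99, 0, 0.002, 0.003]
  fingers: 0

```text
clock: 40.75
tool_pos: [0.6538, 0.1337, 0.0698]
orientation: [-180.0, -0.3, 179.9]
force: [-0.3, 0.1, -1.5]
opening: 0.0438
```

```bash
python3 - <<'E'
from h import *
pick(2)
snap('top','t18.png')
E
```

```text
t 40.75 p [0.6538 0.1337 0.0698] rpy [-179.95   -0.29  179.95] F [-0.3  0.1 -1.5] op 0.0438
[-0.0124, 0.0078, -0.5349, -0.0008, -0.0049, -0.0009]
[-0.0151, 0.0083, -0.0082, -0.0008, -0.0049, -0.0009]
```

View pics/t18.png

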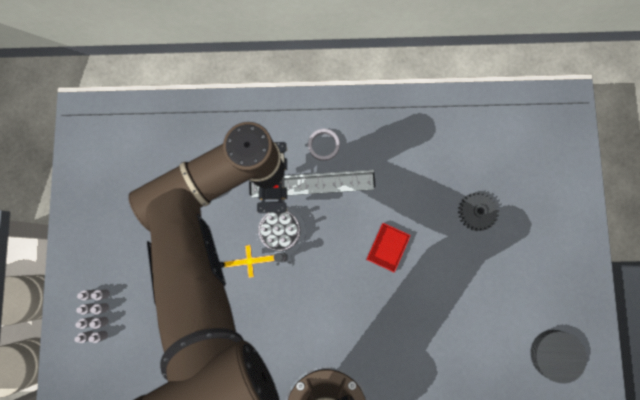

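Emit:
drive_tool:
  moves:
    - [-0.013, 0.008, -0.008, 0, -0.004, 0]
    - [-0.013, 0.008, -0.008, 0, -0.004, 0]
    - [-0.013, 0.008, -0.008, 0, -0.004, 0]
    - [-0.013, 0.008, -0.008, 0, -0.004, 0]
    - [-0.013, 0.008, -0.008, 0, -0.004, 0]
    - [-0.013, 0.008, -0.008, 0, -0.004, 0]
    - [-0.013, 0.008, -0.008, 0, -0.004, 0]
  fingers: -1

```text
clock: 41.5
tool_pos: [0.657, 0.1355, 0.0736]
orientation: [-180.0, 0.1, 180.0]
force: [-2.7, 1.0, 5.4]
opening: 0.0115
```

Emit:
drive_tool:
  moves:
    - [0.04, -0.003, 0, 0, 0, 0]
    - [0.08, -0.005, 0, 0, 0, 0]
    - [0.12, -0.008, 0, 0, 0, 0]
    - [0.17, -0.011, 0, 0, 0, 0]
    - [0.22, -0.014, 0, 0, 0, 0]
    - [0.25, -0.016, 0, 0, 0, 0]
    - [0.25, -0.016, 0, 0, 0, 0]

```text
clock: 42.2
tool_pos: [0.6184, 0.133, 0.0736]
orientation: [-180.0, 0.1, 180.0]
force: [-1.1, -0.2, 2.5]
opening: 0.0114
```

```bash
python3 - <<'E'
from h import *
t=snap('top','t19.png');s=vision.snapshot('scene')
for n,z in (('top',t),('scene',s)):
    im=z['pixels'].astype(int);m=((im[:,:,0]>110)&(im[:,:,1]<60)&(im[:,:,2]<60)).astype(np.uint8)
    k,l,st,ce=cv2.connectedComponentsWithStats(m);b=1+np.argmax(st[1:,4]);
    pts=np.argwhere(l==b)[:,::-1].astype(np.float32);r=cv2.minAreaRect(pts);print(n,r,st[b])
    q=cv2.boxPoints(r);w=np.array([at_z(z,*x,.03)[:2] for x in q]);print(w.round(3).tolist(),w.mean(0).round(4), at_z(z,*ce[b],.015).round(4))
go((.49,-.2,.19,180))
E
```

```text
top ((388.2938232421875, 246.96392822265625), (30.561920166015625, 39.903106689453125), 23.96249008178711) [ 367  224   43   47 1203]
[[0.431, -0.124], [0.537, -0.175], [0.499, -0.255], [0.394, -0.204]] [ 0.465  -0.1894] [ 0.4651 -0.1909  0.015 ]
scene ((299.634033203125, 155.5515594482422), (30.35885238647461, 43.15221405029297), 66.03751373291016) [ 274  136   50   41 1127]
[[0.501, -0.256], [0.382, -0.201], [0.442, -0.112], [0.556, -0.167]] [ 0.4701 -0.1841] [ 0.4669 -0.1915  0.015 ]
t 42.3 p [0.6188 0.1329 0.0736] rpy [-1.7997e+02  5.0000e-02  1.7999e+02] F [-2.3 -0.6  5.3] op 0.0115
[0.8576, -2.22, -0.7758, -0.0005, 0.0009, -0.0001]
```

Emit:
drive_tool:
  moves:
    - [0, 0, -0.25, 0, 0, 0]
    - [0, 0, -0.55, 0, 0, 0]
    - [0.05, -0.2, -0.6, 0, 0, 0]
    - [0.12, -0.5, -0.6, 0, 0, 0]
    - [0.2, -0.75, -0.6, 0, 0, 0]
    - [0.3, -1.0, -0.6, 0, 0, 0]
    - [0.3, -1.0, -0.6, 0, 0, 0]

```text
clock: 43.0
tool_pos: [0.571, -0.0206, 0.1631]
orientation: [-180.0, -0.1, 179.8]
force: [-0.5, 0.4, -0.5]
opening: 0.0113
```

```bash
python3 - <<'E'
from h import *
go((.467,-.19,.15,180))
E
```

```text
t 43.0 p [ 0.571  -0.0206  0.1631] rpy [-1.7996e+02 -1.0000e-01  1.7979e+02] F [-0.5  0.4 -0.5] op 0.0113
[0.6892, -1.132, 0.0891, -0.0007, -0.0016, -0.0036]
```

Emit:
drive_tool:
  moves:
    - [0.15, -0.25, 0, 0, 0, 0]
    - [0.32, -0.53, 0, 0, 0, 0]
    - [0.48, -0.8, 0, 0, 0, -0.004]
    - [0.6, -0.98, 0, 0, 0, -0.004]
    - [0.66, -1.0, 0.05, 0, 0, -0.004]
    - [0.66, -1.0, 0.08, 0, 0, -0.004]

```text
clock: 43.6
tool_pos: [0.47, -0.1707, 0.1506]
orientation: [-180.0, -0.2, 179.9]
force: [0.3, 0.1, -1.3]
opening: 0.0114
```

```bash
python3 - <<'E'
from h import *
go((.467,-.19,.0695,180))
snap('wrist','w20.png')
t=snap('top','t20.png')
im=t['pixels'].astype(int);m=((im[:,:,0]>110)&(im[:,:,1]<60)&(im[:,:,2]<60)).astype(np.uint8);m[:,:340]=0
p=np.argwhere(m);print(len(p),p.min(0),p.max(0))
E
```

```text
t 43.6 p [ 0.47   -0.1707  0.1506] rpy [-1.7999e+02 -1.7000e-01  1.7990e+02] F [ 0.3  0.1 -1.3] op 0.0114
[0.0185, -0.1287, 0.5408, -0.0002, -0.0028, -0.0017]
76 [262 384] [269 397]
```

View pics/w20.png

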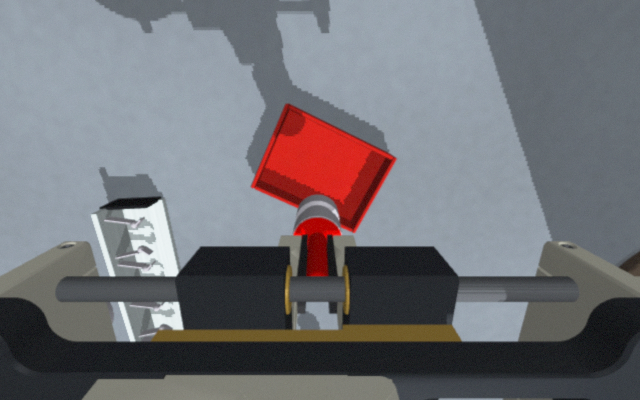

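View pics/t20.png

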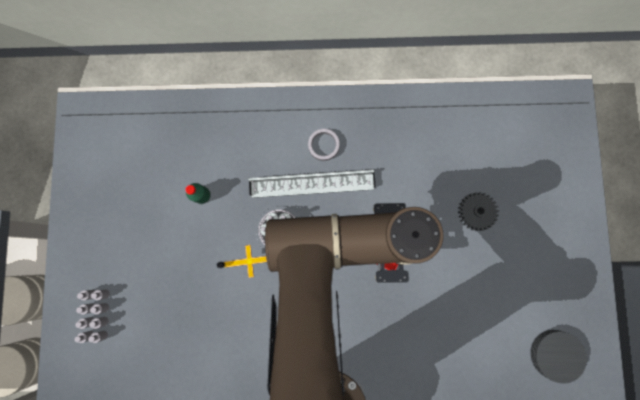

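```bash
python3 - <<'E'
from h import *
s=vision.snapshot('wrist')
w=np.array([at_z(s,*q,.03)[:2] for q in [(287,104),(396,158),(353,231),(252,186)]]);print(w.round(3),w.mean(0))
print(at_z(s,298,118,.03),at_z(s,378,172,.02))
c=w.mean(0);go((*c,.0695,180))
E
```

```text
[[ 0.499 -0.256]
 [ 0.394 -0.206]
 [ 0.433 -0.128]
 [ 0.537 -0.177]] [ 0.46557957 -0.19158323]
[ 0.48908371 -0.24343085  0.03      ] [ 0.40822893 -0.18938742  0.02      ]
t 43.75 p [ 0.472  -0.1696  0.1509] rpy [-1.7996e+02 -1.5000e-01 -1.7993e+02] F [-0.5  0.  -2.2] op 0.011
[0.0414, -0.1462, 0.5428, -0.0007, -0.0024, 0.0012]
```

Tray centre is confirmed at (0.466, -0.191), agreeing with the other cameras. Lower there.

Emit:
drive_tool:
  moves:
    - [0.03, -0.1, 0, 0, 0, 0]
    - [0.041, -0.146, 0.05, 0, -0.002, 0.001]
    - [0.041, -0.146, 0.2, 0, -0.002, 0.001]
    - [0.041, -0.146, 0.35, 0, -0.002, 0.001]
    - [0.041, -0.146, 0.45, 0, -0.002, 0.001]
    - [0.041, -0.146, 0.49, 0, -0.002, 0.001]
    - [0.041, -0.146, 0.51, 0, -0.002, 0.001]

```text
clock: 44.45
tool_pos: [0.4658, -0.1912, 0.0737]
orientation: [-180.0, -0.1, -180.0]
force: [0.1, 0.4, -0.7]
opening: 0.0107
```

```bash
python3 - <<'E'
from h import *
go((.4656,-.1916,.0695,180))
E
```

```text
t 44.45 p [ 0.4658 -0.1912  0.0737] rpy [-1.7995e+02 -1.0000e-01 -1.7996e+02] F [ 0.1  0.4 -0.7] op 0.0107
[0.001, -0.0026, 0.0279, -0.0008, -0.0016, 0.0007]
```

Emit:
drive_tool:
  moves:
    - [0, 0, 0.012, 0, 0, 0]
    - [0, 0, 0.022, 0, 0, 0]
    - [0, 0, 0.028, 0, 0, 0]
    - [0, 0, 0.028, 0, 0, 0]

```text
clock: 44.85
tool_pos: [0.466, -0.1912, 0.0698]
orientation: [-180.0, -0.1, -180.0]
force: [0.3, 0.3, -1.0]
opening: 0.0112
```

```bash
python3 - <<'E'
from h import *
go()
s=snap('wrist','w21.png')
E
```

```text
t 44.85 p [ 0.466  -0.1912  0.0698] rpy [-1.7995e+02 -6.0000e-02 -1.7996e+02] F [ 0.3  0.3 -1. ] op 0.0112
```

View pics/w21.png

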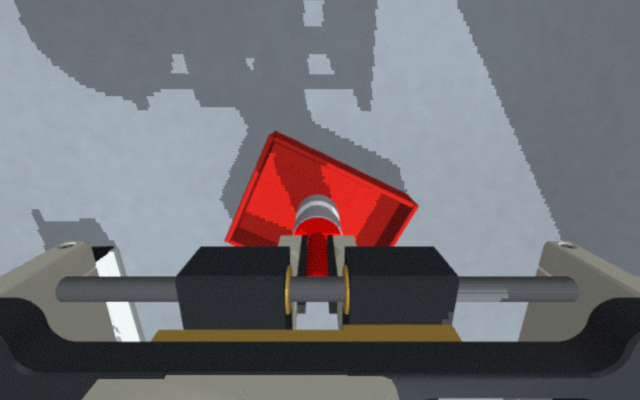

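Emit:
drive_tool:
  moves:
    - [0, 0, 0.006, 0, 0, 0]
    - [0, 0, 0.012, 0, 0, 0]
    - [0, 0, 0.012, 0, 0, 0]

```text
clock: 45.2
tool_pos: [0.4665, -0.1915, 0.0695]
orientation: [-179.9, 0.0, -179.9]
force: [-4.3, 1.4, 12.3]
opening: 0.0113
```

Emit:
drive_tool:
  moves:
    - [0, 0, 0, 0, 0, 0]
    - [0, 0, 0, 0, 0, 0]
    - [0, 0, 0, 0, 0, 0]
    - [0, 0, -0.1, 0, 0, 0]
    - [0, 0, -0.35, 0, 0, 0]
    - [0, 0, -0.65, 0, 0, 0]
    - [0, 0.2, -0.9, 0, 0, 0]
    - [0, 0.5, -1.0, 0, 0, 0]
  fingers: -0.4

```text
clock: 46.0
tool_pos: [0.468, -0.1168, 0.2231]
orientation: [-179.9, 0.3, 179.9]
force: [1.8, 0.7, -0.7]
opening: 0.0264
```

```bash
python3 - <<'E'
from h import *
go()
s=snap('wrist','w22.png')
E
```

```text
t 46.0 p [ 0.468  -0.1168  0.2231] rpy [-179.89    0.32  179.92] F [ 1.8  0.7 -0.7] op 0.0264
```

View pics/w22.png

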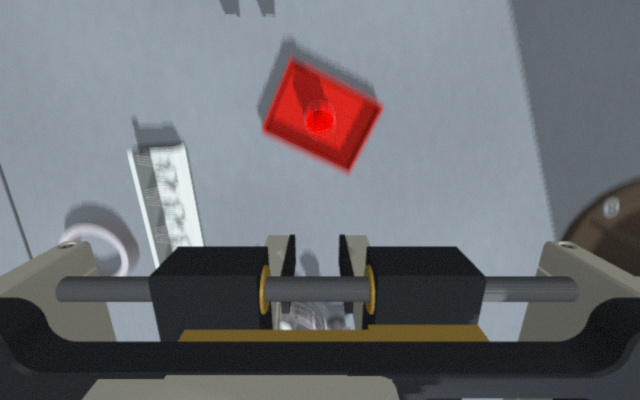

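Emit:
drive_tool:
  moves:
    - [0, 0.3, 0, 0, 0, 0]
    - [0, 0.6, 0, 0, 0, 0]
    - [0, 0.9, 0, 0, 0, 0]
    - [0, 1.0, 0, 0, 0, 0]
  fingers: 0

```text
clock: 46.45
tool_pos: [0.4682, 0.0415, 0.2242]
orientation: [180.0, 0.5, -179.8]
force: [0.1, -0.2, 0.2]
opening: 0.0432
```

Emit:
drive_tool:
  moves:
    - [0.05, 0.3, 0, 0, 0, 0]
    - [0.1, 0.6, 0, 0, 0, 0]
    - [0.15, 0.9, 0, 0, 0, 0]
    - [0.15, 1.0, 0, 0, 0, 0]

```text
clock: 46.85
tool_pos: [0.4444, 0.1946, 0.2239]
orientation: [180.0, 0.5, -179.6]
force: [-0.7, -0.8, 0.2]
opening: 0.0439
```

```bash
python3 - <<'E'
from h import *
go((.43,.34,.2,180))
E
```

```text
t 46.85 p [0.4444 0.1946 0.2239] rpy [ 179.96    0.5  -179.62] F [-0.7 -0.8  0.2] op 0.0439
[0.0909, 0.9697, 0.159, 0.0008, 0.0083, 0.0063]
```

Emit:
drive_tool:
  moves:
    - [0.03, 0.3, 0, 0, 0.008, 0.006]
    - [0.06, 0.6, 0.05, 0, 0.008, 0.006]
    - [0.09, 0.87, 0.1, 0, 0.008, 0.006]
    - [0.09, 0.97, 0.15, 0, 0.008, 0.006]
    - [0.09, 0.97, 0.15, 0, 0.008, 0.006]

```text
clock: 47.35
tool_pos: [0.4296, 0.341, 0.1994]
orientation: [-179.9, -0.1, -179.9]
force: [0.3, -0.4, 0.0]
opening: 0.0438
```

```bash
python3 - <<'E'
from h import *
go()
s=vision.snapshot('wrist')
overlay(s,[(.4223,.2717,.151,.009,(255,0,255)),(.44,.121,.125,.0135,(255,0,255))],(200,0,440,220),'w23.png',3)
go((.4223,.2717,.2,180),(.4223,.2717,.127,180))
E
```

```text
t 47.35 p [0.4296 0.341  0.1994] rpy [-1.7991e+02 -9.0000e-02 -1.7988e+02] F [ 0.3 -0.4  0. ] op 0.0438
t 47.4 p [0.4298 0.3399 0.2001] rpy [-1.7992e+02 -7.0000e-02 -1.7992e+02] F [-0.5 -0.8  0.3] op 0.044
[0.0504, -0.4543, 0.0013, -0.0013, -0.0012, 0.0013]
[0.0498, -0.4536, 0.488, -0.0013, -0.0012, 0.0013]
```

View pics/w23.png

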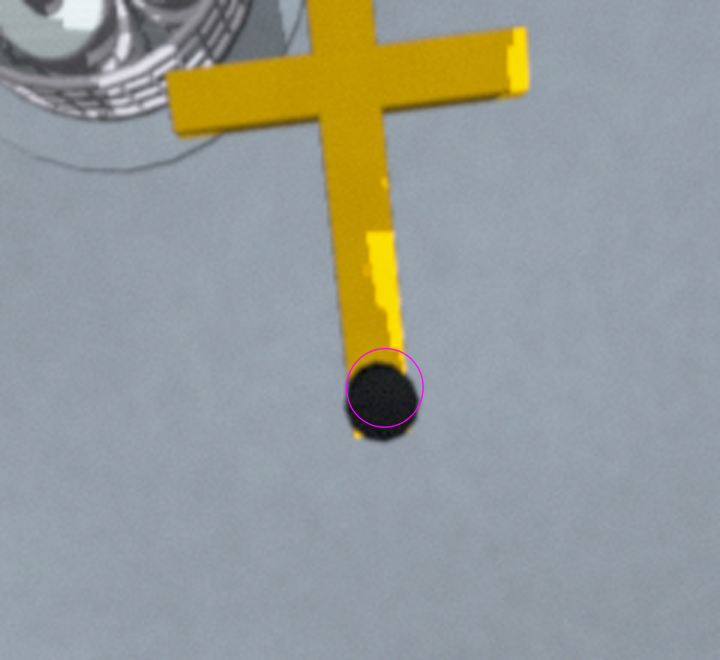

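Emit:
drive_tool:
  moves:
    - [0.02, -0.2, 0, 0, 0, 0]
    - [0.045, -0.4, 0, 0, 0, 0]
    - [0.046, -0.432, 0.1, 0, 0, 0]
    - [0.046, -0.432, 0.25, 0, 0, 0]
    - [0.046, -0.432, 0.4, 0, 0, 0]
    - [0.046, -0.432, 0.47, 0, 0, 0]
    - [0.046, -0.432, 0.475, 0, 0, 0]

```text
clock: 48.1
tool_pos: [0.4226, 0.2734, 0.1282]
orientation: [-179.8, -0.1, -180.0]
force: [-0.7, 0.7, 0.7]
opening: 0.0436
```

Emit:
drive_tool:
  moves:
    - [0, 0, 0, 0, 0, 0]
    - [0, 0, 0, 0, 0, 0]
    - [0, 0, 0, 0, 0, 0]
    - [0, 0, 0, 0, 0, 0]
    - [0, 0, 0, 0, 0, 0]
    - [0, 0, 0, 0, 0, 0]
  fingers: -1

```text
clock: 48.7
tool_pos: [0.4229, 0.2737, 0.1287]
orientation: [-179.9, -0.1, -180.0]
force: [-0.5, 1.1, 3.8]
opening: 0.0173
```

```bash
cat >> h.py <<'E'
def arc(a0,angs,yaw0,z):
    W=[]
    for a in angs:
        r=np.radians(a);W.append((.44+.155*np.cos(r),.121+.155*np.sin(r),z,yaw0+(a-a0)))
    go(*W)
E
python3 - <<'E'
from h import *
o=sensors.get_obs()['tool_pos'];a=np.degrees(np.arctan2(o[1]-.121,o[0]-.44));print(a,np.hypot(o[1]-.121,o[0]-.44))
arc(96.3,[92,85,77,69,61,53,45,45],180,o[2])
E
```

```text
96.39918991788942 0.15367337640202366
t 48.7 p [0.4229 0.2737 0.1287] rpy [-1.7986e+02 -1.0000e-01 -1.7997e+02] F [-0.5  1.1  3.8] op 0.0173
[-0.0781, 0.0146, -0.0002, -0.0024, -0.0016, 0.0722]
[-0.2043, 0.0112, -0.0004, -0.0025, -0.0015, 0.1888]
[-0.3466, -0.0114, -0.0006, -0.0026, -0.0013, 0.3222]
[-0.4845, -0.0537, -0.0007, -0.0027, -0.0011, 0.4555]
[-0.6151, -0.1147, -0.0008, -0.0028, -0.0009, 0.5888]
[-0.736, -0.1932, -0.0008, -0.0029, -0.0007, 0.7222]
[-0.8447, -0.2879, -0.0008, -0.0029, -0.0005, 0.8555]
[-0.8447, -0.2879, -0.0008, -0.0029, -0.0005, 0.8555]
```

Emit:
drive_tool:
  moves:
    - [-0.075, 0.006, 0, 0, 0, 0.07]
    - [-0.204, 0.003, 0, 0, 0, 0.19]
    - [-0.346, -0.018, 0, 0, 0, 0.32]
    - [-0.483, -0.06, 0, 0, 0, 0.455]
    - [-0.613, -0.12, 0, 0, 0, 0.588]
    - [-0.733, -0.198, 0, 0, 0, 0.722]
    - [-0.84, -0.292, 0, 0, 0, 0.855]
    - [-0.84, -0.292, 0, 0, 0, 0.855]

```text
clock: 49.5
tool_pos: [0.5495, 0.2277, 0.1287]
orientation: [-179.7, 0.1, 128.3]
force: [-4.6, -2.9, 7.8]
opening: 0.017
```

```bash
python3 - <<'E'
from h import *
o=sensors.get_obs()['tool_pos'];a=np.degrees(np.arctan2(o[1]-.121,o[0]-.44));print(a,np.hypot(o[1]-.121,o[0]-.44))
arc(96.3,[42,35,28,21,15,10,7],180,.1285)
snap('wrist','w24.png')
E
```

```text
44.2475786677129 0.15287705941657329
t 49.5 p [0.5495 0.2277 0.1287] rpy [-1.7969e+02  8.0000e-02  1.2834e+02] F [-4.6 -2.9  7.8] op 0.017
[-0.0389, 0.0175, 0.0012, -0.0051, 0.0015, 0.0439]
[-0.1651, 0.0178, 0.0013, -0.005, 0.0018, 0.1606]
[-0.2904, 0.0028, 0.0016, -0.0049, 0.0021, 0.2773]
[-0.4129, -0.0274, 0.0019, -0.0048, 0.0024, 0.3939]
[-0.5143, -0.065, 0.0023, -0.0046, 0.0026, 0.4939]
[-0.5954, -0.1042, 0.0026, -0.0045, 0.0029, 0.5773]
[-0.6424, -0.1312, 0.0028, -0.0045, 0.003, 0.6273]
```

View pics/w24.png

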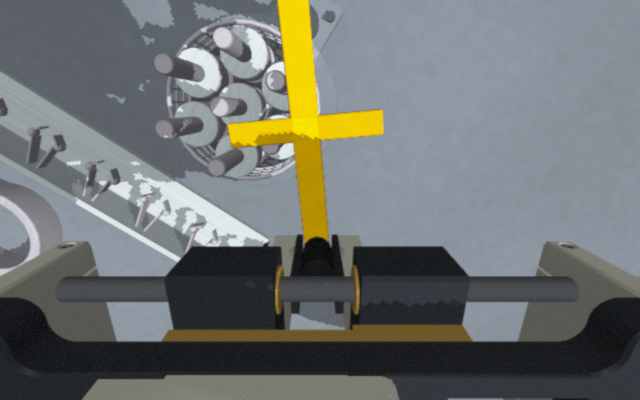

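Emit:
drive_tool:
  moves:
    - [-0.039, 0.004, 0, 0, 0, 0.044]
    - [-0.165, 0.004, 0, 0, 0, 0.16]
    - [-0.29, -0.011, 0, 0, 0, 0.277]
    - [-0.412, -0.041, 0, 0, 0, 0.394]
    - [-0.513, -0.079, 0, 0, 0, 0.494]
    - [-0.594, -0.117, 0, 0, 0, 0.577]
    - [-0.64, -0.143, 0, 0, 0, 0.627]
    - [-0.64, -0.143, 0, 0, 0, 0.627]

```text
clock: 50.35
tool_pos: [0.5905, 0.1384, 0.1288]
orientation: [-179.6, 0.3, 90.7]
force: [-6.5, 0.9, 6.1]
opening: 0.0174
```

```bash
python3 - <<'E'
from h import *
o=sensors.get_obs()['tool_pos'];a=np.degrees(np.arctan2(o[1]-.121,o[0]-.44));print(a,np.hypot(o[1]-.121,o[0]-.44))
arc(96.3,[5.2,4,2],180,o[2])
snap('wrist','w25.png')
E
```

```text
6.609426513254907 0.15154064416776386
t 50.35 p [0.5905 0.1384 0.1288] rpy [-179.64    0.26   90.71] F [-6.5  0.9  6.1] op 0.0174
[-0.0229, 0.0252, -0.0001, -0.0059, 0.0045, 0.0302]
[-0.0445, 0.0267, 0.0, -0.0059, 0.0046, 0.0502]
[-0.0806, 0.0281, 0.0002, -0.0058, 0.0047, 0.0835]
```

View pics/w25.png

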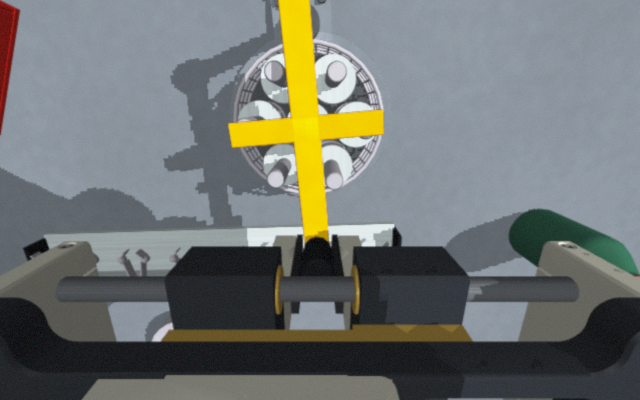

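Emit:
drive_tool:
  moves:
    - [-0.012, 0, 0, 0, 0, 0.015]
    - [-0.024, 0, 0, 0, 0, 0.025]
    - [-0.024, 0, 0, 0, 0, 0.025]

```text
clock: 50.7
tool_pos: [0.5907, 0.1368, 0.1288]
orientation: [-179.7, 0.1, 89.3]
force: [-3.3, 7.3, 2.6]
opening: 0.0173
```

Emit:
drive_tool:
  moves:
    - [-0.012, 0, 0, 0, 0, 0.01]
    - [-0.024, 0, 0, 0, 0, 0.02]
    - [-0.024, 0, 0, 0, 0, 0.02]

```text
clock: 51.0
tool_pos: [0.5907, 0.1367, 0.1288]
orientation: [-179.8, -0.1, 88.1]
force: [-5.2, 15.5, 1.4]
opening: 0.0175
```

Emit:
drive_tool:
  moves:
    - [0, 0, 0, 0, 0, 0]
    - [0, 0, 0, 0, 0, 0]
    - [0, 0, 0, 0, 0, 0]
    - [0, 0, -0.1, 0, 0, 0]
    - [0, 0, -0.35, 0, 0, 0]
    - [0, 0.1, -0.6, 0, 0, 0]
    - [0, 0.35, -0.65, 0, 0, 0]
    - [0, 0.4, -0.65, 0, 0, 0]
  fingers: 0

```text
clock: 51.8
tool_pos: [0.6544, 0.134, 0.228]
orientation: [-180.0, -0.2, 88.0]
force: [0.6, -0.1, -1.7]
opening: 0.0441
```

Emit:
drive_tool:
  moves:
    - [0, 0, 0, 0, 0, 0]
    - [0, 0, 0, 0, 0, 0]

```text
clock: 52.0
tool_pos: [0.654, 0.1333, 0.2271]
orientation: [-179.9, -0.1, 88.0]
force: [-1.2, 0.1, 0.1]
opening: 0.044
```

```bash
python3 - <<'E'
from h import *
go()
s=vision.snapshot('wrist')
a=np.radians(5.2)
C=[(*c0,.052,.060,(0,0,255)),(.44,.121,.125,.0135,(255,0,255)),(.44+.155*np.cos(a),.121+.155*np.sin(a),.151,.009,(255,0,255))]
for d in (30,-30,90,-90,150,210): C.append((*slot(d),.11,.006,(255,0,0)))
overlay(s,C,(190,0,450,230),'w26.png',3)
snap('scene','s26.png');snap('top','t26.png')
E
```

```text
t 52.0 p [0.654  0.1333 0.2271] rpy [-1.7991e+02 -1.4000e-01  8.7980e+01] F [-1.2  0.1  0.1] op 0.044
```

View pics/w26.png

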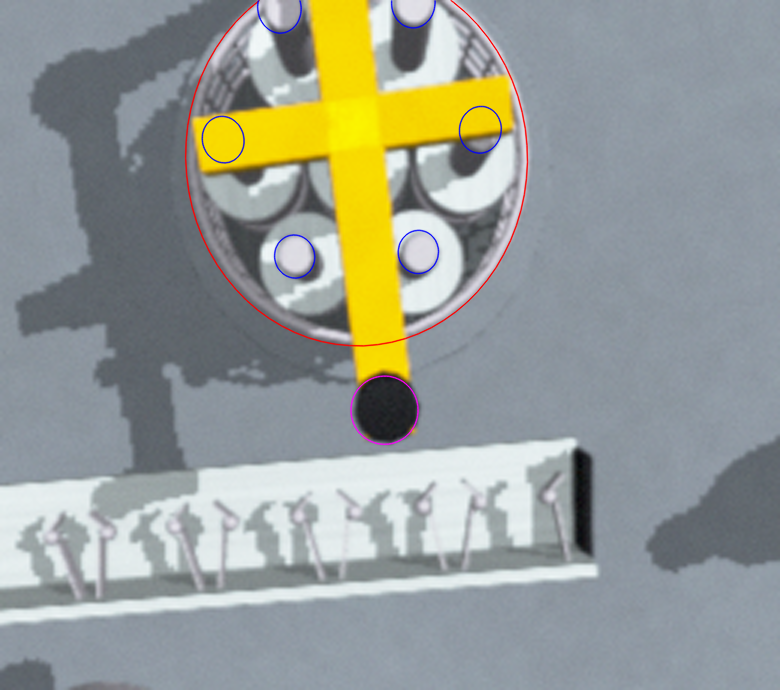

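View pics/s26.png

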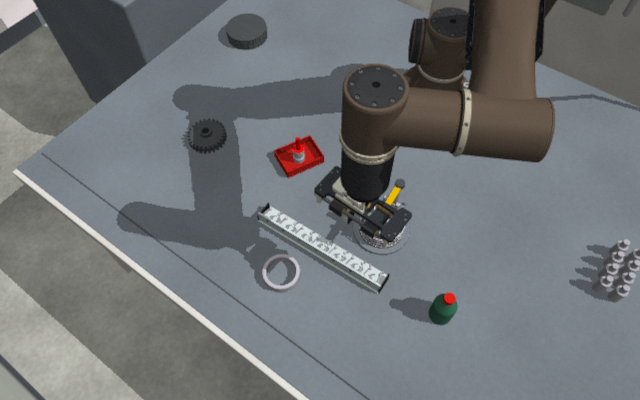

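View pics/t26.png

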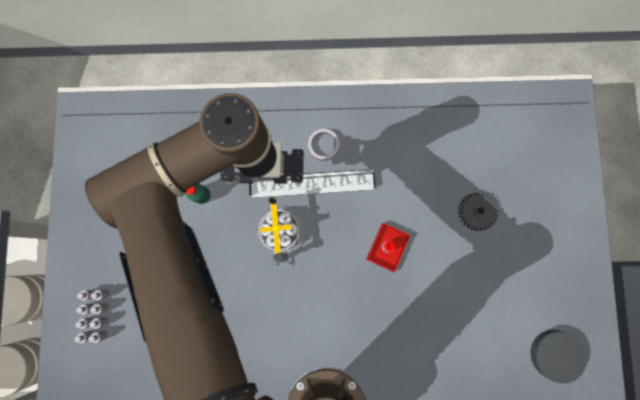

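```bash
python3 -c "
from plant import ticket,sensors
print(ticket.close_job()); print(sensors.get_obs()['clock'])"
```

```text
the job is handed in; nothing more can be done
None
the job is handed in; nothing more can be done
```

The job is done and handed in at about 52 s of the 210 s allowed; the hand-in reported no verdict.

**What I did**
1. I swung the hold-down bar open to about 1.59 rad.
2. I moved the plunger already in the basket to the middle.
3. I pulled the six sound plungers out of the clips and stood them round it at 37 mm.
4. The tray had been knocked a few centimetres aside, so I found it again and stood the red reject upright in it.
5. I swung the bar closed until it met its stop, where the side force rose to about 15 N. I then let go and moved the arm clear.

**Last checks**
- **Basket:** before the bar closed, all seven plungers matched their expected positions in the wrist picture. After it closed, the four stems I could still see clear of the bar did too.
- **Bar:** the knob lies on its predicted fully closed position.
- **Reject:** it stands upright in the tray.
- **Other parts:** the clips are empty, and the gear, the bearing ring and the oil bottle look where they were at the start.
- **Forces:** the highest wrist force I saw reported at the end of a move was about 17 N; I did not see values during moves.

No check failed. The one small disagreement was the bar knob, which the camera placed about 3 mm from where I had first estimated it, so I corrected for that before gripping it.

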